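# Cap the hub, flip the kickstand, hold the frame upright for tacking

### The job

Get the blue frame stub ready for its tack weld: set the yellow spatter cap on the open top of the frame's hub so that it sits fully seated and flush on the rim, let go of it, then flip the folded kickstand down over centre until it is fully down. Then take the frame by its top bar, bring it upright out of its lean without letting it go over to the far side, and finish while still holding it upright there by the bar, because it falls back when let go. Leave the loose mitred bar, magnet square and pin beside the work alone.

Things in the scene. Friction and masses are not known exactly. Their poses are not given: they have to be found in the camera images.
- stand_base: Fixed steel stand, base plate 110 x 170 x 10 mm. Origin under the plate's centre, z up; -x side faces the robot (yaw up to 0.3 rad). The frame hinges on it about the stand's y axis, 35 mm above the table at x = 0. The hub is at the -y end, the kickstand at the +y end. Two rubber-tipped rest posts 102 mm high stand at x = -33 and +33, y = -66 mm.
- lean_frame (a joint): Lean of the frame stub in rad: 0 = upright, negative = top leaning to the stand's -x side, limits -0.2 (where it rests at the start) to 0.2. Its weight and a light return spring carry it back to -0.2 whenever it is let go; holding it upright takes about 3 N at the top bar.
- top_bar (a point): Blue round bar 22 mm in diameter on top of the frame, turning with it. Origin on the bar's axis, 155 mm from the hinge axis (190 mm above the table when upright). y runs along the bar, which extends from y = -65 (at the hub) to +79 mm; z is up along the frame, x across it. Pinch it from above across x at y = 0 to +30 mm.
- hub_rim (a point): Centre of the open rim of the hub, a steel cup on the frame, 64 mm outside and 54 mm inside diameter, 49 mm deep inside; axes as the frame's, z out of the mouth. 95 mm along -y and 25 mm above the top bar's origin in the frame. The hub leans with the frame (0.2 rad at the start).
- cap: Loose spatter cap, 0.15 kg, upright on the table. Origin at the centre of its underside, z up. From below: spigot 49 mm in diameter and 10 mm high, yellow flange 66 mm in diameter from z = 10 to 16 mm, black round knob 24 mm in diameter from z = 16 to 42 mm, to be grasped. The spigot enters the hub with 2.5 mm play each side; the flange then rests on the rim.
- cap_seat (a point): Centre of the underside of the cap's flange, 10 mm above the cap's origin; coincides with hub_rim when the cap is seated.
- kickstand (a joint): Angle of the kickstand in rad: 0 = folded (leg pointing along the frame's +y, 0.17 rad above level), 1.85 = fully down (leg pointing down, a little past vertical). Over-centre snap spring: it springs back to 0 below 0.75 and snaps down by itself beyond about 0.75. Pushing the leg tip down takes about 3 to 5 N. It turns about the frame's x axis.
- kick_pivot (a point): Point on the kickstand's pivot axis in the plane of the leg's centre line; axes as the frame's. 40 mm to the frame's -x side of the frame's mid-plane, 85 mm along +y, 95 mm above the frame's hinge.
- kick_tip (a point): End of the kickstand's leg, a round bar 14 mm in diameter with an 18 mm diameter black rubber foot over the last 18 mm, 98 mm from the pivot; the point lies on the leg's centre line and moves with the leg.
- mitre_bar: Loose dark round steel bar with a mitred end, lying, 52 x 96 x 52 mm, origin under its centre. Leave alone.
- weld_square: Loose red and grey magnetic square, 85 x 85 x 17 mm, lying flat, origin under its centre. Leave alone.
- stub_pin: Loose brown steel pin with a head, 25 x 36 x 25 mm, lying, origin under its centre. Leave alone.
Things that resemble listed ones, but are neither listed nor needed, are in the scene too. Of the things that look like the cap, take the one that is farthest to the robot's left at the start.

How it is judged:
By the outcome, as a careful person would: the job done as asked, in the order asked, and still so for the second after the job is handed in, while the arm keeps its last pose, push and grip.
It also fails if it takes over 67 s, if anything falls off the work surface, if the arm or the gripper's body presses on something with over 40 N, if the wrist force passes 120 N, or if a joint passes its speed limit or range.

### The arm

A 6-joint arm with a two-finger parallel gripper is mounted at the origin on a cart in front of the work surface, level with it; the furniture and walls round the work are solid. World frame = base frame: x ahead of the robot, y to its left, z up, the work surface at z = 0. Lengths are in m, angles in rad, forces in N, time in s.
With the tool pointing down it reaches from about 0.325 to 0.775 m from the base axis. Payload 5.5 kg.
Tool frame: the origin (TCP) lies between the finger pads; the fingertips stand 14 mm ahead of it and the grasp point (between the pads) lies 5 mm behind it; z points along the fingers, y is the direction in which the jaws open and shut (so a half turn about z gives the same grasp; the last joint's range is limited). The gripper opens to 88 mm and grips with 3 to 60 N. Pads are 20 mm wide; open, the fingers measure 115 mm over their backs; the gripper's body (75 mm by 178 mm) begins 61 mm behind the grasp point.
Start: joints at [-1.281, 0.091, 1.231, -0, 1.82, -0.057], TCP at [0.204, -0.564, 0.214] pointing down, gripper open.
Joint ranges: [-2.87, 2.87], [-0.86, 2.18], [0.17, 2.46], [-1.51, 4.65], [0.06, 2.69], [-2.65, 2.65]. Speed limits (rad/s): [2.57, 2.57, 3.01, 3.14, 3.14, 3.14].

### API

Orientations are given as a rotation vector (axis times angle).
In Python, from plant import bot gives the robot as it stands. The module is installed in compiled form; this text tells all that it offers.
- The arm moves only by the tool arm_command, never from a script. Its arguments are lists of equal length, an entry for each row: "translation": the shift along the tool's x, y, z in m, a list of three; "angular": the turn, a rotation vector about the tool's x, y, z in rad, a list of three; "fingers": the opening, from 0 (shut) to 1 (fully open). In form: {"translation": [[x, y, z], ...], "angular": [[wx, wy, wz], ...], "fingers": [fingers, ...]}. A call has 1 to 5 rows; each row is the pose to reach, as a shift and turn from the pose commanded when the call began, along the tool's axes at that moment; what a row does not reach only later rows make up. A row lasts 1/10 s, in which the tool goes at most 50 mm and 8.59 degrees, less where a joint would pass 70% of its speed; a pose out of reach is approached as far as the arm can. A call with a gripper value outside its range is refused whole. The fingers move at their own pace and stop on an object; the grip force is fixed at half the most. Time passes only in rows, so rows that repeat a pose let the fingers close. It gives the time, the measured TCP pose, the force and the opening at its end, in the units of the state.
- bot.read_state(): the state, without advancing time (a new reading comes with each control period).
- bot.capture(name): name is "scene" or "top"; returns a dict with "frame" (384x512x3 uint8, red, green, blue), "z_map" (384x512 float32, m along the optical axis (not along the pixel's ray), 0 where there is no reading), "intrinsics" (3x3 intrinsics, pixels), "dist" ([k1, k2, p1, p2, k3] as OpenCV has them; the pictures are not rectified), "R" (3x3) and "t" (3): a world point X has camera coordinates R X + t. Camera axes: x right, y down, z forward; pixel columns grow to the right and rows downward; lengths in m; the calibration is good to about 2 mm. A picture is of the moment at which its call begins.
- bot.close_job(): hands the job in, once; it reports no verdict.
Trained networks look in a picture, given as the dict that the camera call returned (one of the last four; its "shot" number tells which), for a name from the list of things; names that differ only in an ending like _2 or _b are one class to them, and where a whole thing is asked for, a point or a joint stands for the part that bears it (a point fixed in the world has none). Each returns a list of dicts, best first, with "p" (0 to 1); they miss things now and then, are a little off and sometimes report something else, mostly with a low value. They report only what shows in the picture. A call takes as long as a camera call. They do not tell look-alikes from the thing itself.
- bot.search_frame(query, picture): "point" ([x, y, z] in m, in the coordinates of the camera as it stood for that picture, good to about 4 mm: the middle of the surface that is visible of it).
- bot.outline_of(query, picture): "region" (384x512 bool, what is visible of it).
The state is a dict: "clock": time; "q": joint angles; "qvel": joint speeds; "joint_efforts": joint torques, N m; "position": TCP position; "ee_rot": TCP orientation; "wrist_force": force on the tool from outside, world axes, zero at the start; "moment": the same for the moment, N m; "width": finger opening in m.
Only numpy, scipy, OpenCV 4.12 (cv2) and the standard library are available. Lean on these libraries where they do the work, as an engineer would, in place of code of your own. Each camera call takes 0.05 s, during which the arm holds its last target.

## Working session

There is one attempt and no reset: what is moved stays moved. The work goes in short steps, Python scripts to look and compute and a tool call to move; the robot and the scene stay as the last step left them, time stands still between calls to the robot, and variables do not carry over. Pictures are saved under pics/ and viewed, and the job is handed in when it is done.

Besides the shell and the picture viewer there is one more tool, called as name(argument=value, ...) on one line, values as JSON. arm_command: Moves the arm, as the interface text tells. Its arguments: {"type":"object","properties":{"translation":{"type":"array","items":{"type":"array","items":{"type":"number"}}},"angular":{"type":"array","items":{"type":"array","items":{"type":"number"}}},"fingers":{"type":"array","items":{"type":"number"}}},"required":["translation","angular","fingers"]}

```bash
mkdir -p pics; cat > h.py <<'E'
import numpy as np, cv2
from scipy.spatial.transform import Rotation as Ro
from plant import bot
def save(p,n): cv2.imwrite('pics/'+n+'.png', cv2.cvtColor(p['frame'],cv2.COLOR_RGB2BGR))
def w(p,X): return np.asarray(p['R']).T@(np.asarray(X)-np.asarray(p['t']))
def cloud(p):
    h,wd=p['z_map'].shape
    u,v=np.meshgrid(np.arange(wd),np.arange(h))
    uv=cv2.undistortPoints(np.stack([u,v],-1).reshape(-1,1,2).astype(np.float64),np.asarray(p['intrinsics']),np.asarray(p['dist'])).reshape(h,wd,2)
    z=p['z_map'][...,None]
    C=np.concatenate([uv*z,z],-1)
    W=(C-np.asarray(p['t']))@np.asarray(p['R'])
    W[p['z_map']==0]=np.nan
    return W
E
python3 - <<'E'
from h import *
for n in ['scene','top']:
    p=bot.capture(n); save(p,n+'0')
    print(n,w(p,[0,0,0]).round(3))
    for q in ['stand_base','top_bar','hub_rim','cap','kickstand','kick_tip','mitre_bar','weld_square','stub_pin']:
        try:
            print(q,[(round(float(d['p']),2),w(p,d['point']).round(3).tolist()) for d in bot.search_frame(q,p)])
        except Exception as e: print(q,e)
print(bot.read_state())
E
```

```text
scene [-0.072  0.598  0.886]
stand_base [(0.66, [0.546, -0.159, 0.121])]
top_bar [(0.61, [0.534, -0.178, 0.162]), (0.45, [0.482, -0.053, 0.135]), (0.17, [0.422, 0.334, 0.017])]
hub_rim [(0.72, [0.536, -0.183, 0.162])]
cap [(0.74, [0.383, 0.072, 0.018]), (0.73, [0.424, 0.328, 0.015]), (0.59, [0.389, 0.21, 0.017]), (0.56, [0.522, 0.094, 0.017])]
kickstand [(0.67, [0.483, -0.053, 0.133])]
kick_tip [(0.58, [0.489, -0.061, 0.133]), (0.3, [0.391, -0.25, 0.02])]
mitre_bar [(0.67, [0.623, 0.284, 0.04])]
weld_square [(0.86, [0.392, -0.25, 0.019])]
stub_pin []
top [0.426 0.035 1.348]
stand_base [(0.94, [0.553, -0.171, 0.12])]
top_bar [(0.9, [0.545, -0.175, 0.165])]
hub_rim [(0.64, [0.545, -0.176, 0.163])]
cap [(0.93, [0.39, 0.06, 0.016]), (0.7, [0.524, 0.089, 0.014]), (0.65, [0.425, 0.325, 0.016]), (0.57, [0.395, 0.206, 0.014])]
kickstand [(0.72, [0.486, -0.053, 0.136]), (0.22, [0.426, 0.32, 0.012])]
kick_tip [(0.79, [0.485, -0.051, 0.134]), (0.34, [0.545, -0.175, 0.165])]
mitre_bar [(0.89, [0.627, 0.268, 0.043])]
weld_square [(0.93, [0.391, -0.252, 0.017])]
stub_pin []
{'clock': 1.0, 'q': array([-1.28071986e+00,  9.10723565e-02,  1.23069958e+00, -1.88798327e-05,
        1.81979980e+00, -5.66702348e-02]), 'qvel': array([ 1.04556620e-03,  4.69585176e-05,  8.27149183e-04,  1.43221832e-04,
       -8.17061579e-05, -1.03856570e-03]), 'joint_efforts': array([ 3.10460100e-04, -4.46209717e+01, -4.06517601e+01,  6.99136010e-02,
        1.97372114e-02, -1.91036243e-06]), 'position': array([ 0.20391631, -0.56429811,  0.21374801]), 'ee_rot': array([ 3.09447401e+00,  5.41932750e-01, -2.47199726e-05]), 'wrist_force': array([ 0.16912123, -0.13747998, -0.21820599]), 'moment': array([-0.06221189, -0.02141138, -0.00205807]), 'width': 0.08770991660664644}
```

View pics/scene0.png

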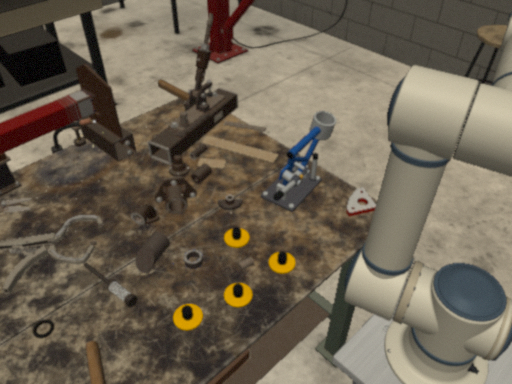

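View pics/top0.png

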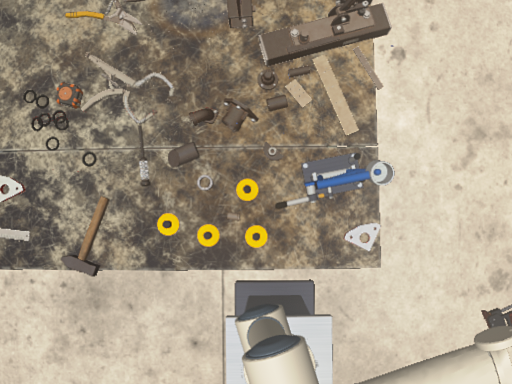

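```bash
python3 - <<'E'
from h import *
ps={}
for n in ['scene','top']:
    p=bot.capture(n); ps[n]=p
    c=cloud(p)
    np.savez(n+'.npz',frame=p['frame'],z=p['z_map'],c=c,K=p['intrinsics'],dist=p['dist'],R=p['R'],t=p['t'])
    f=cv2.cvtColor(p['frame'],cv2.COLOR_RGB2BGR)
    b={'scene':(255,100,90,120),'top':(265,140,140,90)}[n]
    x,y,ww,hh=b
    cv2.imwrite(f'pics/{n}_stand.png',cv2.resize(f[y:y+hh,x:x+ww],None,fx=5,fy=5,interpolation=cv2.INTER_CUBIC))
    x,y,ww,hh={'scene':(160,220,140,115),'top':(150,170,120,80)}[n]
    cv2.imwrite(f'pics/{n}_caps.png',cv2.resize(f[y:y+hh,x:x+ww],None,fx=5,fy=5,interpolation=cv2.INTER_CUBIC))
    # cap: yellow pixels near
    hsv=cv2.cvtColor(p['frame'],cv2.COLOR_RGB2HSV)
    d=np.hypot(c[...,0]-.425,c[...,1]-.325)<.06
    m=d&(hsv[...,1]>180)&(hsv[...,2]>140)&(hsv[...,0]>15)&(hsv[...,0]<35)
    print(n,'flange n',m.sum(),c[m].mean(0),np.median(c[m],0), c[m].min(0),c[m].max(0))
    k=d&(c[...,2]>.03); print(' knob',k.sum(),c[k].mean(0),c[k].max(0) if k.any() else 0)
    # table height
    tt=d&~m&(c[...,2]<.008); print(' table z',np.median(c[tt],0))
    print(p['intrinsics'].round(1).tolist(),np.round(p['dist'],4))
E
```

```text
scene flange n 474 [0.42575648 0.3282741  0.01649909] [0.42287709 0.33165817 0.01650139] [ 0.3954471   0.28796043 -0.00245491] [0.47391417 0.35830401 0.04071747]
 knob 114 [0.42584415 0.32706106 0.04042947] [0.43934575 0.33854014 0.04642136]
 table z [0.40934035 0.33165744 0.00063368]
[[448.5, 0.0, 258.0], [0.0, 448.5, 190.9], [0.0, 0.0, 1.0]] [-0.0472  0.      0.      0.      0.    ]
top flange n 321 [0.42861488 0.32402375 0.0165399 ] [0.42845621 0.32318679 0.0159481 ] [ 0.3983002   0.29296521 -0.00258497] [0.46098906 0.3574244  0.04744932]
 knob 59 [0.42962145 0.32314103 0.04173886] [0.43999452 0.33602429 0.04847933]
 table z [ 4.18954510e-01  3.22215554e-01 -2.29527468e-04]
[[450.1, 0.0, 267.8], [0.0, 450.1, 191.1], [0.0, 0.0, 1.0]] [-0.1156  0.      0.      0.      0.    ]
```

View pics/top_stand.png

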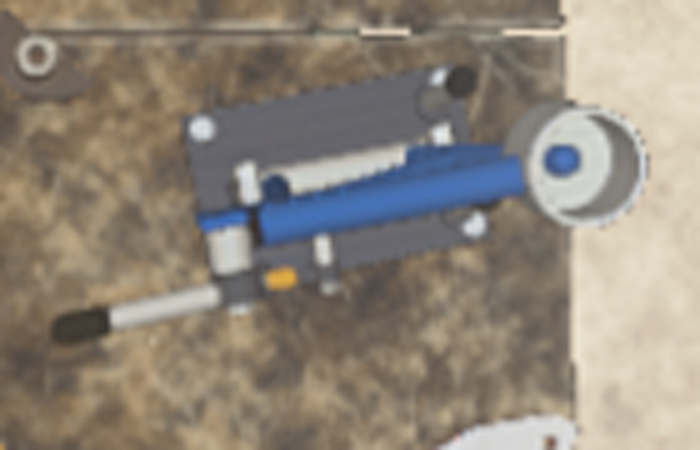

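View pics/scene_stand.png

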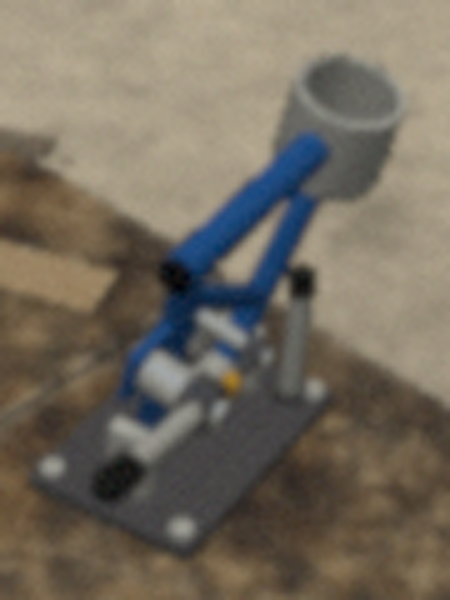

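View pics/top_caps.png

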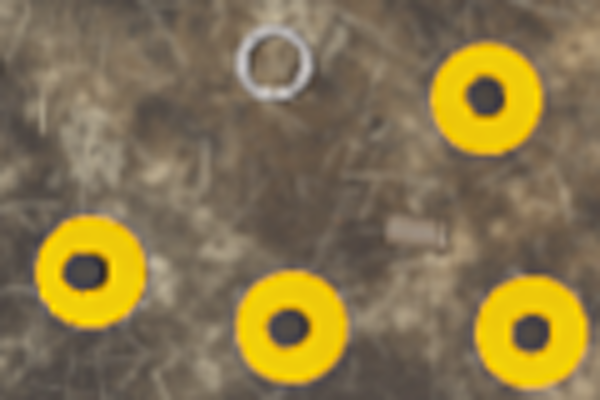

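```bash
cat >> h.py <<'E'
def stand2world(P,pose):
    x,y,yaw=pose; P=np.atleast_2d(P)
    return Ro.from_euler('z',yaw).apply(P)+[x,y,0]
def frame2stand(P,lean=-.2):  # P in frame coords rel. hinge
    return Ro.from_euler('y',lean).apply(np.atleast_2d(P))+[0,0,.035]
def f2w(P,pose,lean=-.2): return stand2world(frame2stand(P,lean),pose)
def proj(p,X):
    r,_=cv2.Rodrigues(np.asarray(p['R'],float))
    return cv2.projectPoints(np.atleast_2d(X).astype(float),r,np.asarray(p['t'],float),np.asarray(p['K'] if 'K' in p else p['intrinsics'],float),np.asarray(p['dist'],float))[0].reshape(-1,2)
def circ(r,c,n=60):
    a=np.linspace(0,2*np.pi,n); return np.c_[c[0]+r*np.cos(a),c[1]+r*np.sin(a),np.full(n,c[2])]
def overlay(p,curves,box,name,s=6):
    x,y,ww,hh=box
    f=cv2.cvtColor(p['frame'],cv2.COLOR_RGB2BGR)[y:y+hh,x:x+ww]
    f=cv2.resize(f,None,fx=s,fy=s,interpolation=cv2.INTER_CUBIC)
    for X,col in curves:
        q=((proj(p,X)-[x,y]+.5)*s-.5).round().astype(np.int32)
        cv2.polylines(f,[q.reshape(-1,1,2)],False,col,1)
    cv2.imwrite('pics/'+name+'.png',f)
def curves(pose,lean=-.2):
    G=(0,255,0);Rr=(0,0,255)
    a=[(f2w(circ(.032,(0,-.095,.18)),pose,lean),G),(f2w(circ(.027,(0,-.095,.18)),pose,lean),Rr),
     (stand2world(np.array([[-.055,-.085,.01],[.055,-.085,.01],[.055,.085,.01],[-.055,.085,.01],[-.055,-.085,.01]]),pose),G)]
    for s in (-.011,.011): a.append((f2w([[s,-.065,.155],[s,.079,.155]],pose,lean),Rr))
    L=np.array([-.04,.085,.095]); a.append((f2w([L,L+.098*np.array([0,np.cos(.17),np.sin(.17)])],pose,lean),Rr))
    return a
E
python3 - <<'E'
from h import *
from scipy.optimize import least_squares
D={n:np.load(n+'.npz') for n in ['scene','top']}
for n in D:
    d=D[n];c=d['c']
    hsv=cv2.cvtColor(d['frame'],cv2.COLOR_RGB2HSV)
    blue=(hsv[...,0]>100)&(hsv[...,0]<125)&(hsv[...,1]>120)&(c[...,2]>.17)&(c[...,0]>.4)&(c[...,0]<.7)
    q=c[blue]; print(n,blue.sum(),q.mean(0)); 
    pf=np.polyfit(q[:,1],q[:,0],1); print(' dx/dy',pf, 'yaw',-np.arctan(pf[0]))
    r=(c[...,2]>.19)&(np.hypot(c[...,0]-.53,c[...,1]+.26)<.09); print(' rim',r.sum(),np.nanmean(c[r],0),c[r].min(0),c[r].max(0))
pose=(.572,-.16,.2)
for n,b in dict(scene=(255,100,90,120),top=(265,140,140,90)).items():
    overlay(D[n],curves(pose),b,n+'_ov1',5)
E
```

```text
scene 251 [ 0.53236287 -0.15752553  0.19568939]
 dx/dy [-0.1881826  0.5027193] yaw 0.1860072902452211
 rim 428 [ 0.55178895 -0.24560477  0.2019584 ] [ 0.52064836 -0.29871387  0.19003896] [ 0.58385102 -0.17018907  0.21899102]
top 394 [ 0.5384509  -0.16951404  0.19497566]
 dx/dy [-0.19243391  0.50583065] yaw 0.19010999710561008
 rim 424 [ 0.54853775 -0.23776794  0.20167137] [ 0.52114583 -0.29908999  0.19031518] [ 0.58509259 -0.17211406  0.22239922]
```

View pics/top_ov1.png

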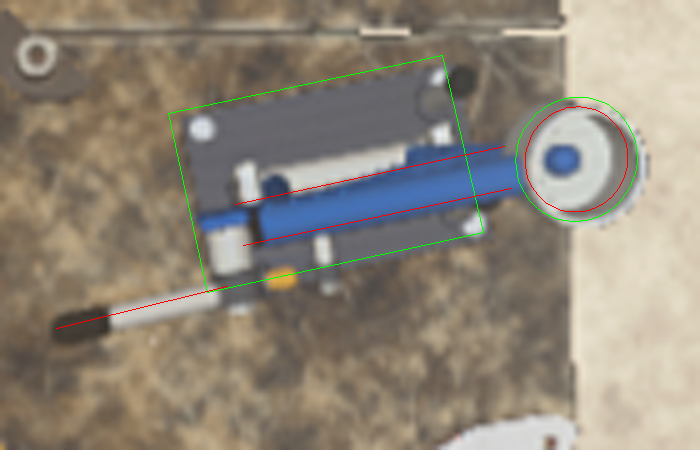

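View pics/scene_ov1.png

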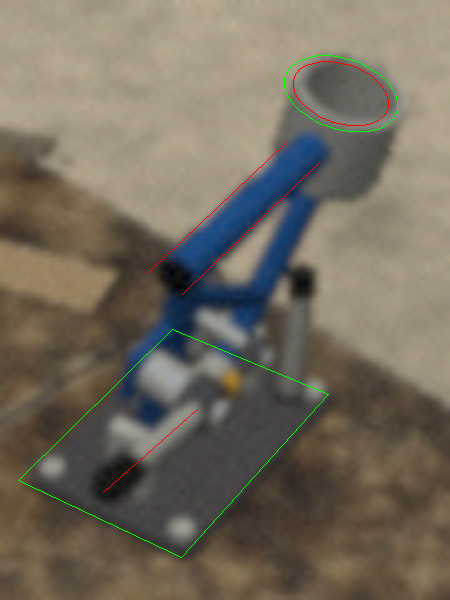

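```bash
cat >> h.py <<'E'
from scipy.optimize import least_squares
from scipy.ndimage import map_coordinates
def hubfit(p,box,pose0,s=4,lean=-.2,usebar=True,plate=True,full=False):
    x,y,ww,hh=box
    f=cv2.cvtColor(p['frame'],cv2.COLOR_RGB2BGR)[y:y+hh,x:x+ww]
    f=cv2.resize(f,None,fx=s,fy=s,interpolation=cv2.INTER_CUBIC)
    e=np.zeros(f.shape[:2],np.uint8)
    for ch in cv2.split(f): e|=cv2.Canny(cv2.GaussianBlur(ch,(0,0),s*.4),25,60)
    dt=cv2.distanceTransform(255-e,cv2.DIST_L2,5)/s
    def pts(v):
        pose=v[:3]; l=v[3] if full else lean
        P=[f2w(circ(.032,(0,-.095,.18),80),pose,l),f2w(circ(.027,(0,-.095,.18),60),pose,l)]
        if usebar:
            # silhouette of the bar as seen from camera
            C=w(p,[0,0,0]); A=f2w([[0,-.055,.155],[0,.075,.155]],pose,l); ax=A[1]-A[0]; n=np.cross(ax,C-A.mean(0)); n/=np.linalg.norm(n)
            t=np.linspace(0,1,40)[:,None]
            P+= [A[0]+t*ax+.011*n, A[0]+t*ax-.011*n]
        if plate:
            t=np.linspace(.12,.88,25)[:,None]
            c=np.array([[-.055,-.085,.01],[.055,-.085,.01],[.055,.085,.01],[-.055,.085,.01]])
            for i in range(4): P.append(stand2world(c[i]+t*(c[(i+1)%4]-c[i]),pose))
        return np.vstack(P)
    def res(v):
        q=(proj(p,pts(v))-[x,y]+.5)*s-.5
        return map_coordinates(dt,[q[:,1],q[:,0]],order=1,mode='nearest')
    best=None
    for dx in (-.006,0,.006):
      for dy in (-.008,0,.008):
        for dw in (-.03,0,.03):
          v0=np.array(list(pose0)+([lean] if full else []),float); v0[:3]+=[dx,dy,dw]
          r=least_squares(res,v0,loss='soft_l1',f_scale=.5,x_scale=[.01,.01,.05]+([.05] if full else []),diff_step=1e-3)
          if best is None or r.cost<best.cost: best=r
    return best
E
python3 - <<'E'
from h import *
D={n:np.load(n+'.npz') for n in ['scene','top']}
B=dict(scene=(255,100,90,120),top=(265,140,140,90))
for n,b in B.items():
    for kw in ({},dict(plate=False),dict(usebar=False)):
        r=hubfit(D[n],b,(.570,-.164,.195),**kw)
        print(n,kw,r.x.round(4),r.cost, 'rim',f2w([0,-.095,.18],r.x).round(4),'bar',f2w([0,0.015,.155],r.x).round(4))
        if not kw: overlay(D[n],curves(r.x),b,n+'_ov2',5)
E
```

```text
scene {} [ 0.5703 -0.1655  0.1589] 148.98896384239197 rim [[ 0.55   -0.2649  0.2114]] bar [[ 0.5375 -0.1555  0.1869]]
scene {'plate': False} [ 0.5703 -0.1625  0.1802] 25.36818352341652 rim [[ 0.5521 -0.2624  0.2114]] bar [[ 0.5373 -0.1533  0.1869]]
scene {'usebar': False} [ 0.5695 -0.1652  0.1598] 144.37331771850586 rim [[ 0.5493 -0.2647  0.2114]] bar [[ 0.5367 -0.1553  0.1869]]
top {} [ 0.5685 -0.1662  0.1964] 120.85771554708481 rim [[ 0.552  -0.2663  0.2114]] bar [[ 0.5354 -0.1575  0.1869]]
top {'plate': False} [ 0.5708 -0.1666  0.1723] 28.910701632499695 rim [[ 0.5518 -0.2663  0.2114]] bar [[ 0.5378 -0.1571  0.1869]]
top {'usebar': False} [ 0.5668 -0.1658  0.2149] 102.58732223510742 rim [[ 0.5521 -0.2663  0.2114]] bar [[ 0.5335 -0.1578  0.1869]]
```

View pics/top_ov2.png

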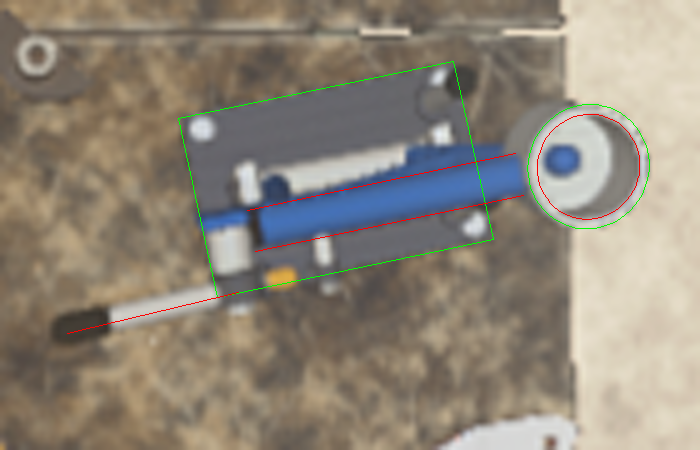

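View pics/scene_ov2.png

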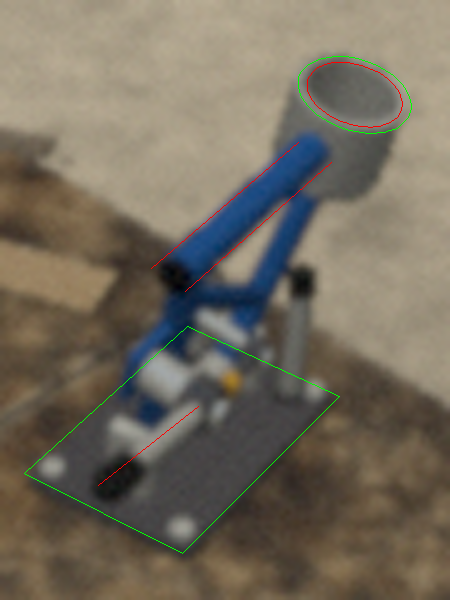

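```bash
cat >> h.py <<'E'
def Rtool(yaw,lean=0.):  # tool x = stand y, tool y = stand x, tool z = -frame z
    F=(Ro.from_euler('z',yaw)*Ro.from_euler('y',lean)).as_matrix()
    return Ro.from_matrix(np.c_[F[:,1],F[:,0],-F[:,2]])
def rel(pos,Rt):
    s=bot.read_state(); R0=Ro.from_rotvec(s['ee_rot'])
    print('t',s['clock'],'pos',s['position'].round(4),'F',np.round(s['wrist_force'],1),'w',round(float(s['width']),4))
    print('  trans',R0.inv().apply(np.asarray(pos)-s['position']).round(4).tolist(),'ang',(R0.inv()*Rt).as_rotvec().round(4).tolist())
E
python3 - <<'E'
from h import *
D={n:np.load(n+'.npz') for n in ['scene','top']}
for n in D:
    d=D[n];c=d['c'];hsv=cv2.cvtColor(d['frame'],cv2.COLOR_RGB2HSV)
    m=((np.hypot(c[...,0]-.427,c[...,1]-.325)<.06)&(hsv[...,1]>150)&(hsv[...,2]>100)&(hsv[...,0]>15)&(hsv[...,0]<35)).astype(np.uint8)
    cs=max(cv2.findContours(m,0,cv2.CHAIN_APPROX_NONE)[0],key=cv2.contourArea); hull=cv2.convexHull(cs).reshape(-1,2).astype(float)
    def res(v): 
        q=proj(d,np.c_[circ(.033,(v[0],v[1],.014),120)]); 
        return [np.abs(cv2.pointPolygonTest(q.astype(np.float32).reshape(-1,1,2),tuple(h),True)+ -0.3) for h in hull]
    r=least_squares(res,[.427,.325],diff_step=1e-3,loss='soft_l1'); print(n,r.x,r.cost)
rel([.42,-.05,.30],Rtool(.185)); rel([.427,.325,.15],Rtool(.185))
E
```

```text
scene [0.43025457 0.32626327] 6.75231182695352
top [0.42830399 0.32479653] 0.7059087223242413
t 1.1 pos [ 0.2039 -0.5643  0.2137] F [-0.2 -0.3 -0. ] w 0.0879
  trans [0.378, -0.4102, -0.0863] ang [-0.0, -0.0, -1.409]
t 1.1 pos [ 0.2039 -0.5643  0.2137] F [-0.2 -0.3 -0. ] w 0.0879
  trans [0.512, -0.7605, 0.0637] ang [-0.0, -0.0, -1.409]
```

Cap at about (0.429, 0.325): leftmost of the four (top px (168,224)); others at (208,236), (256,237), (247,190) have smaller y. Moving to it.

arm_command(translation=[[0.038, -0.041, -0.086], [0.076, -0.082, -0.086], [0.114, -0.123, -0.086], [0.15, -0.164, -0.086], [0.19, -0.205, -0.086]], angular=[[0, 0, -0.14], [0, 0, -0.28], [0, 0, -0.42], [0, 0, -0.56], [0, 0, -0.7]], fingers=[1, 1, 1, 1, 1])

```text
clock: 1.6
position: [0.2898, -0.3599, 0.2979]
ee_rot: [2.715, 1.576, 0.0]
wrist_force: [0.8, -0.2, 0.9]
width: 0.088
```

```bash
python3 - <<'E'
from h import *
rel([.42,-.05,.30],Rtool(.185)); rel([.429,.325,.12],Rtool(.185))
E
```

```text
t 1.6 pos [ 0.2898 -0.3599  0.2979] F [ 0.8 -0.2  0.9] w 0.088
  trans [0.3337, -0.0406, -0.0024] ang [0.0015, 0.0013, -0.704]
t 1.6 pos [ 0.2898 -0.3599  0.2979] F [ 0.8 -0.2  0.9] w 0.088
  trans [0.6639, -0.2191, 0.177] ang [0.0015, 0.0013, -0.704]
```

arm_command(translation=[[0.05, -0.005, 0], [0.1, -0.01, 0], [0.15, -0.02, 0], [0.2, -0.02, 0], [0.25, -0.03, 0]], angular=[[0, 0, -0.14], [0, 0, -0.28], [0, 0, -0.42], [0, 0, -0.56], [0, 0, -0.7]], fingers=[1, 1, 1, 1, 1])

```text
clock: 2.1
position: [0.3883, -0.1305, 0.2969]
ee_rot: [2.01, 2.413, 0.0]
wrist_force: [0.5, 0.2, 0.8]
width: 0.0879
```

```bash
python3 - <<'E'
from h import *
rel([.429,.325,.12],Rtool(.185))
E
```

```text
t 2.1 pos [ 0.3883 -0.1305  0.2969] F [0.5 0.2 0.8] w 0.0879
  trans [0.4407, 0.1221, 0.1768] ang [0.0008, 0.0004, -0.0035]
```

arm_command(translation=[[0.048, 0.014, 0], [0.096, 0.027, 0], [0.144, 0.04, 0], [0.19, 0.053, 0], [0.24, 0.066, 0]], angular=[[0, 0, 0], [0, 0, 0], [0, 0, 0], [0, 0, 0], [0, 0, 0]], fingers=[1, 1, 1, 1, 1])

```text
clock: 2.6
position: [0.4103, 0.1159, 0.2972]
ee_rot: [2.017, 2.407, 0.001]
wrist_force: [1.2, -0.0, -0.2]
width: 0.0874
```

arm_command(translation=[[0.04, 0.01, 0.03], [0.08, 0.02, 0.06], [0.12, 0.03, 0.09], [0.16, 0.042, 0.12], [0.2, 0.055, 0.15]], angular=[[0, 0, 0], [0, 0, 0], [0, 0, 0], [0, 0, 0], [0, 0, 0]], fingers=[1, 1, 1, 1, 1])

```text
clock: 3.1
position: [0.4287, 0.3174, 0.1495]
ee_rot: [2.017, 2.408, 0.001]
wrist_force: [0.3, -1.2, 0.2]
width: 0.0878
```

```bash
python3 - <<'E'
from h import *
rel([.429,.325,.12],Rtool(.185))
rel([.429,.325,.033],Rtool(.185))
for n,b in dict(scene=(130,220,120,140),top=(120,170,120,100)).items():
    p=bot.capture(n); overlay(p,[],b,n+'_g1',5)
E
```

```text
t 3.1 pos [0.4287 0.3174 0.1495] F [ 0.3 -1.2  0.2] w 0.0878
  trans [0.0074, 0.0016, 0.0295] ang [0.0009, -0.0003, -0.0085]
t 3.1 pos [0.4287 0.3174 0.1495] F [ 0.3 -1.2  0.2] w 0.0878
  trans [0.0074, 0.0015, 0.1165] ang [0.0009, -0.0003, -0.0085]
```

View pics/scene_g1.png

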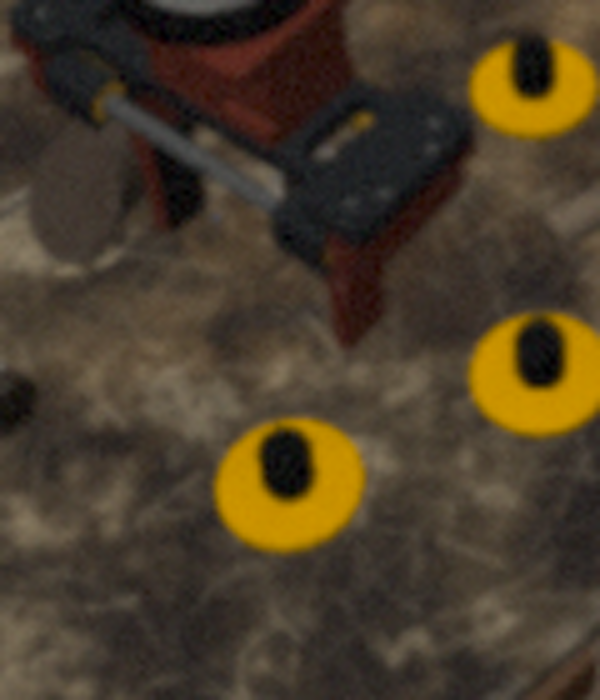

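arm_command(translation=[[0.007, 0.001, 0.03], [0.007, 0.001, 0.06], [0.007, 0.001, 0.09], [0.007, 0.001, 0.105], [0.007, 0.001, 0.1165]], angular=[[0, 0, 0], [0, 0, 0], [0, 0, 0], [0, 0, 0], [0, 0, 0]], fingers=[1, 1, 1, 1, 1])

```text
clock: 3.7
position: [0.4288, 0.3222, 0.0334]
ee_rot: [2.018, 2.408, -0.001]
wrist_force: [-0.5, -0.2, -0.4]
width: 0.0879
```

```bash
python3 - <<'E'
from h import *
rel([.429,.325,.033],Rtool(.185))
for n,b in dict(scene=(130,220,120,140),top=(120,170,120,100)).items():
    p=bot.capture(n); overlay(p,[],b,n+'_g2',5)
E
```

```text
t 3.7 pos [0.4288 0.3222 0.0334] F [-0.5 -0.2 -0.4] w 0.0879
  trans [0.0028, 0.0007, 0.0004] ang [-0.0003, 0.0003, -0.0094]
```

View pics/scene_g2.png

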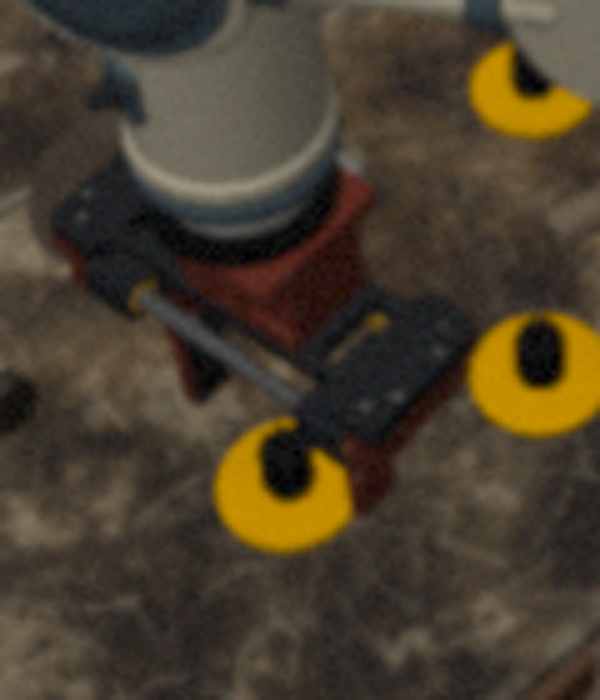

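```bash
python3 - <<'E'
from h import *
s=bot.read_state(); R=Ro.from_rotvec(s['ee_rot'])
T=lambda P: R.apply(np.atleast_2d(P))+s['position']
for n,b in dict(scene=(130,220,120,140),top=(120,170,120,100)).items():
    p=bot.capture(n)
    C=[(circ(.033,(.429,.325,.014)),(255,0,0)),(circ(.012,(.429,.325,.042)),(0,255,0)),(circ(.012,(.429,.325,.016)),(0,255,0))]
    for sg in (-1,1):
        C.append((T([[-.01,sg*.044,.014],[.01,sg*.044,.014],[.01,sg*.0575,.014],[-.01,sg*.0575,.014],[-.01,sg*.044,.014]]),(255,255,255)))
    C.append((T([[0,-.04,0],[0,.04,0]]),(255,255,0)))
    overlay(p,C,b,n+'_g3',5)
E
```

```text
(no output)
```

View pics/scene_g3.png

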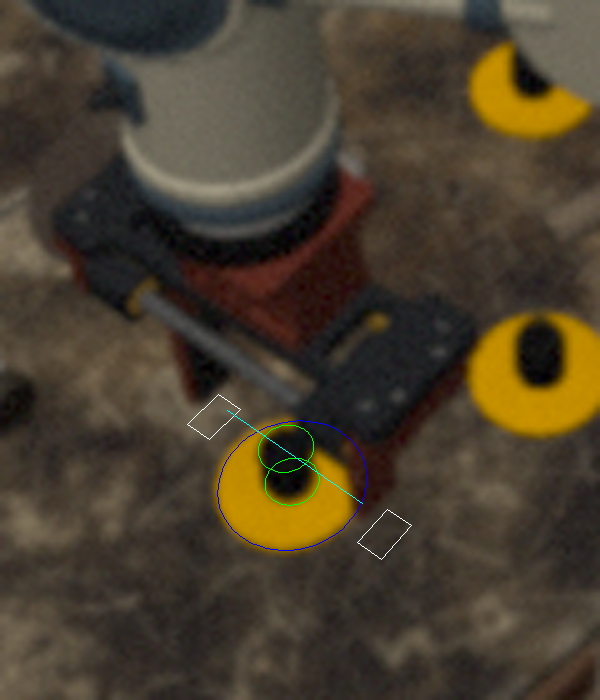

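View pics/top_g3.png

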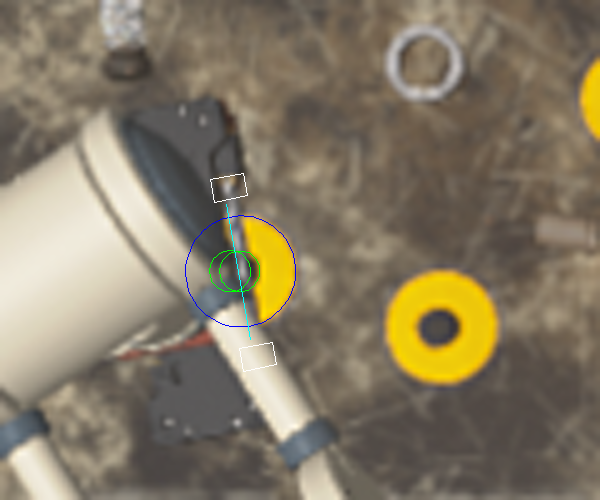

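```bash
python3 - <<'E'
from h import *
p=bot.capture('scene'); c=cloud(p); f=p['frame']
s=bot.read_state(); R=Ro.from_rotvec(s['ee_rot'])
for (u,v) in [(204,306),(204,310),(204,314),(204,317),(204,319),(204,321),(204,324),(168,290),(168,294),(168,298),(170,300),(188,306),(188,310),(188,316)]:
    print(u,v,f[v,u],c[v,u].round(4),'tool',R.inv().apply(c[v,u]-s['position']).round(4))
E
```

```text
204 306 [21 18 21] [0.3385 0.3376 0.1663] tool [ 0.0304 -0.0869 -0.1307]
204 310 [43 21 17] [0.3398 0.338  0.1519] tool [ 0.0305 -0.0856 -0.1164]
204 314 [42 21 17] [0.3455 0.3356 0.1292] tool [ 0.0272 -0.0805 -0.0937]
204 317 [41 15 15] [0.3775 0.3165 0.0609] tool [ 0.0026 -0.0524 -0.0253]
204 319 [45 23 21] [0.3773 0.3173 0.0545] tool [ 0.0035 -0.0526 -0.0189]
204 321 [54 42 33] [0.3781 0.3175 0.046 ] tool [ 0.0036 -0.0517 -0.0104]
204 324 [68 59 50] [ 0.3968  0.3069 -0.    ] tool [-0.0102 -0.0352  0.0356]
168 290 [12 13 10] [0.4738 0.3367 0.0786] tool [ 0.0058  0.0459 -0.0428]
168 294 [21  4  1] [0.4709 0.3402 0.0703] tool [ 0.0097  0.0436 -0.0344]
168 298 [39 11 14] [0.4745 0.3405 0.0519] tool [ 0.0094  0.0472 -0.016 ]
170 300 [91 81 65] [ 0.5013  0.3241 -0.0009] tool [-0.0116  0.0706  0.0368]
188 306 [30 25 14] [0.4341 0.3176 0.0411] tool [-0.0061  0.0035 -0.0054]
188 310 [18 15 15] [0.4253 0.3243 0.0423] tool [ 0.002  -0.0041 -0.0066]
188 316 [0 0 0] [0.4197 0.33   0.0314] tool [ 0.0086 -0.0087  0.0043]
```

arm_command(translation=[[0.003, 0.0007, 0], [0.003, 0.0007, 0], [0.003, 0.0007, 0], [0.003, 0.0007, 0], [0.003, 0.0007, 0]], angular=[[0, 0, 0], [0, 0, 0], [0, 0, 0], [0, 0, 0], [0, 0, 0]], fingers=[0.6, 0.4, 0, 0, 0])

```text
clock: 4.45
position: [0.429, 0.3257, 0.0339]
ee_rot: [2.018, 2.408, 0.0]
wrist_force: [0.2, -0.2, -0.9]
width: 0.0507
```

arm_command(translation=[[0, 0, 0], [0, 0, 0], [0, 0, 0]], angular=[[0, 0, 0], [0, 0, 0], [0, 0, 0]], fingers=[0, 0, 0])

```text
clock: 4.75
position: [0.4289, 0.3257, 0.0339]
ee_rot: [-2.018, -2.408, 0.0]
wrist_force: [0.3, 0.1, -0.1]
width: 0.027
```

```bash
python3 - <<'E'
from h import *
rel([.429,.325,.033],Rtool(.185))
for n,b in dict(scene=(130,220,120,140),top=(120,170,120,100)).items():
    p=bot.capture(n); overlay(p,[],b,n+'_g4',5)
E
```

```text
t 4.75 pos [0.4289 0.3257 0.0339] F [ 0.3  0.1 -0.1] w 0.027
  trans [-0.0007, -0.0001, 0.0009] ang [-0.0001, 0.0, -0.009]
```

View pics/scene_g4.png

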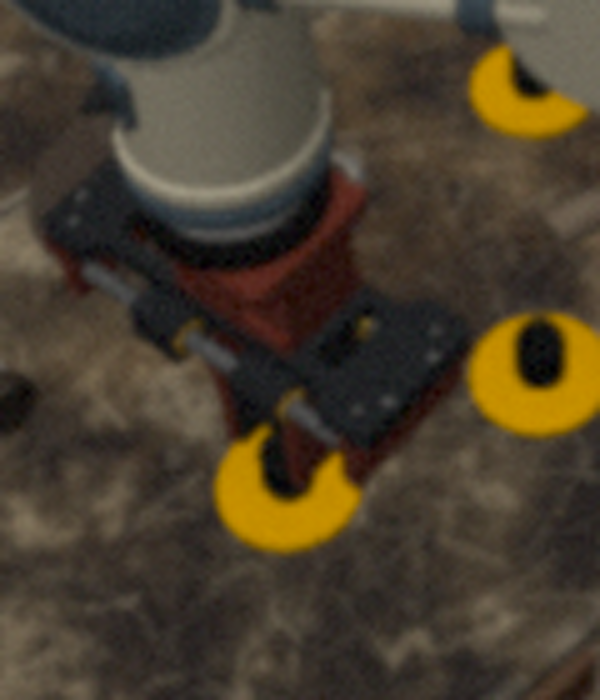

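arm_command(translation=[[0, 0, 0], [0, 0, 0], [0, 0, 0]], angular=[[0, 0, 0], [0, 0, 0], [0, 0, 0]], fingers=[0, 0, 0])

```text
clock: 5.15
position: [0.429, 0.3257, 0.0339]
ee_rot: [-2.018, -2.408, -0.0]
wrist_force: [0.1, -0.1, -0.0]
width: 0.0007
```

arm_command(translation=[[0, 0, -0.01], [0, 0, -0.03], [0, 0, -0.06], [0, 0, -0.1], [0, 0, -0.14]], angular=[[0, 0, 0], [0, 0, 0], [0, 0, 0], [0, 0, 0], [0, 0, 0]], fingers=[0, 0, 0, 0, 0])

```text
clock: 5.65
position: [0.4286, 0.3255, 0.1758]
ee_rot: [-2.018, -2.408, 0.0]
wrist_force: [0.1, 0.2, 1.1]
width: 0.0003
```

```bash
python3 - <<'E'
from h import *
yaw=.185
Rt=Rtool(yaw,-.2)
rim=np.array([.5525,-.2645,.2114]); up=-Rt.as_matrix()[:,2]; print('up',up)
rel(rim+up*(.024+.08),Rt)
print(rim+up*.104)
for n,b in dict(scene=(130,150,130,140),top=(120,170,120,100)).items():
    p=bot.capture(n); overlay(p,[],b,n+'_g5',5)
E
```

```text
up [-0.19527929 -0.03654453  0.98006658]
t 5.65 pos [0.4286 0.3255 0.1758] F [0.1 0.2 1.1] w 0.0003
  trans [-0.6028, -0.002, -0.1375] ang [-0.2002, 0.001, -0.009]
[ 0.53219095 -0.26830063  0.31332692]
```

View pics/scene_g5.png

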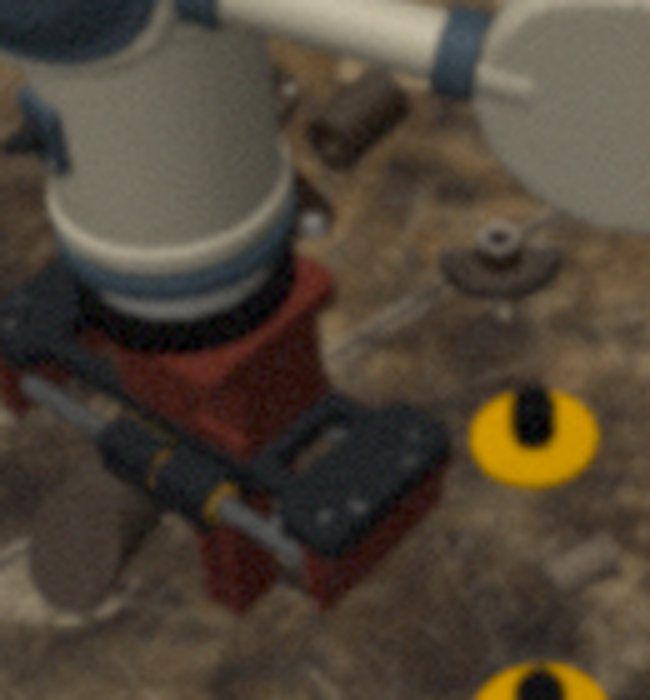

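```bash
python3 - <<'E'
from h import *
p=bot.capture('scene'); c=cloud(p); f=p['frame']
s=bot.read_state(); R=Ro.from_rotvec(s['ee_rot'])
L=(c-s['position'])@R.as_matrix()
m=(np.abs(L[...,0])<.03)&(np.abs(L[...,1])<.05)&(L[...,2]>-.08)&(L[...,2]<.05)
print(s['position'],m.sum()); l=L[m]; 
for z0 in np.arange(-.08,.05,.01):
    k=(l[:,2]>=z0)&(l[:,2]<z0+.01); 
    if k.any(): print(round(z0,3),k.sum(),l[k].min(0).round(3),l[k].max(0).round(3),l[k].mean(0).round(3))
T=lambda P: R.apply(np.atleast_2d(P))+s['position']
C=[]
for zz,col in ((.014,(255,255,255)),(-.005,(0,255,0)),(-.066,(255,255,0))):
    C.append((T([[-.01,-.014,zz],[.01,-.014,zz],[.01,.014,zz],[-.01,.014,zz],[-.01,-.014,zz]]),col))
overlay(p,C,(130,150,130,140),'scene_g6',5)
for n in ('scene','top'):
    p=bot.capture(n)
    print([(round(float(d['p']),2),w(p,d['point']).round(3).tolist()) for d in bot.search_frame('cap',p)])
    overlay(p,[(circ(.033,(.429,.325,.014)),(255,0,0)),(circ(.012,(.429,.325,.042)),(0,255,0))],(130,170,120,170),n+'_g7',4)
E
```

```text
[0.4303676  0.32665218 0.17864258] 234
-0.08 5 [-0.001 -0.014 -0.074] [ 0.011 -0.007 -0.071] [ 0.009 -0.011 -0.073]
-0.07 26 [-0.011 -0.014 -0.07 ] [ 0.013 -0.002 -0.06 ] [ 0.005 -0.01  -0.065]
-0.06 35 [-0.011 -0.011 -0.06 ] [ 0.012  0.011 -0.051] [ 0.008 -0.004 -0.055]
-0.05 44 [-0.005 -0.01  -0.05 ] [ 0.012  0.01  -0.04 ] [ 0.007 -0.003 -0.045]
-0.04 44 [-0.011 -0.009 -0.039] [ 0.012  0.01  -0.03 ] [ 0.004 -0.004 -0.035]
-0.03 56 [-0.011 -0.009 -0.03 ] [ 0.012  0.01  -0.02 ] [ 0.004 -0.004 -0.025]
-0.02 24 [-0.011 -0.009 -0.02 ] [ 0.012  0.01  -0.013] [ 0.006 -0.003 -0.017]
[(0.87, [0.387, 0.209, 0.017]), (0.85, [0.523, 0.093, 0.019]), (0.65, [0.382, 0.073, 0.018])]
[(0.88, [0.392, 0.205, 0.015]), (0.84, [0.524, 0.088, 0.014]), (0.65, [0.431, 0.324, 0.016]), (0.56, [0.389, 0.061, 0.014])]
```

View pics/scene_g6.png

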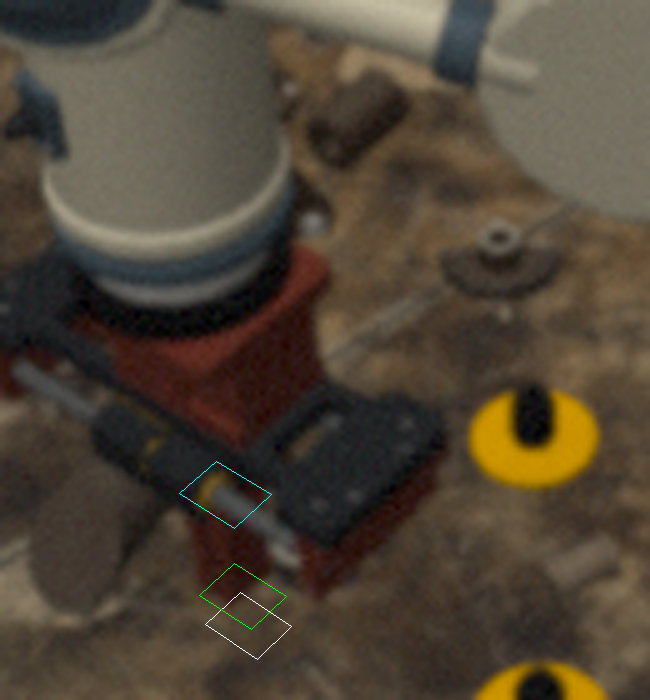

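View pics/scene_g7.png

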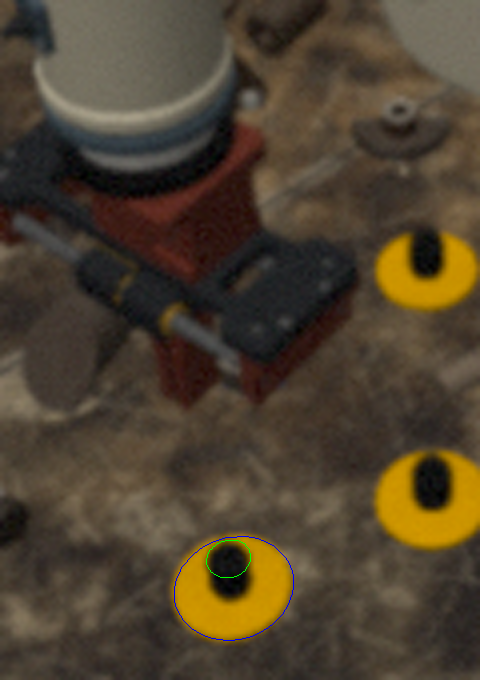

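arm_command(translation=[[0, 0, 0], [0, 0, 0], [0, 0, 0], [0, 0, 0], [0, 0, 0]], angular=[[0, 0, 0], [0, 0, 0], [0, 0, 0], [0, 0, 0], [0, 0, 0]], fingers=[1, 1, 1, 1, 1])

```text
clock: 6.5
position: [0.429, 0.3257, 0.1738]
ee_rot: [-2.018, -2.408, 0.0]
wrist_force: [1.1, -1.1, 1.0]
width: 0.0368
```

```bash
python3 - <<'E'
from h import *
rel([.429,.325,.008],Rtool(.185))
E
```

```text
t 6.5 pos [0.429  0.3257 0.1738] F [ 1.1 -1.1  1. ] w 0.0368
  trans [-0.0007, -0.0001, 0.1658] ang [-0.0001, 0.0001, -0.009]
```

arm_command(translation=[[0, 0, 0.01], [0, 0, 0.03], [0, 0, 0.05], [0, 0, 0.07], [0, 0, 0.09]], angular=[[0, 0, 0], [0, 0, 0], [0, 0, 0], [0, 0, 0], [0, 0, 0]], fingers=[0.9, 0.9, 0.9, 0.9, 0.9])

```text
clock: 7.0
position: [0.4287, 0.3255, 0.0823]
ee_rot: [-2.018, -2.408, 0.001]
wrist_force: [0.1, -0.2, -1.4]
width: 0.0766
```

arm_command(translation=[[0, 0, 0.02], [0, 0, 0.04], [0, 0, 0.055], [0, 0, 0.065], [0, 0, 0.075]], angular=[[0, 0, 0], [0, 0, 0], [0, 0, 0], [0, 0, 0], [0, 0, 0]], fingers=[0.9, 0.9, 0.9, 0.9, 0.9])

```text
clock: 7.5
position: [0.429, 0.3257, 0.0083]
ee_rot: [2.018, 2.408, 0.0]
wrist_force: [0.7, -0.3, 0.3]
width: 0.0791
```

```bash
python3 - <<'E'
from h import *
rel([.429,.325,.008],Rtool(.185))
for n,b in dict(scene=(130,220,120,140),top=(120,170,120,100)).items():
    p=bot.capture(n); overlay(p,[],b,n+'_g8',5)
E
```

```text
t 7.5 pos [0.429  0.3257 0.0083] F [ 0.7 -0.3  0.3] w 0.0791
  trans [-0.0007, -0.0001, 0.0003] ang [0.0001, -0.0001, -0.009]
```

View pics/scene_g8.png

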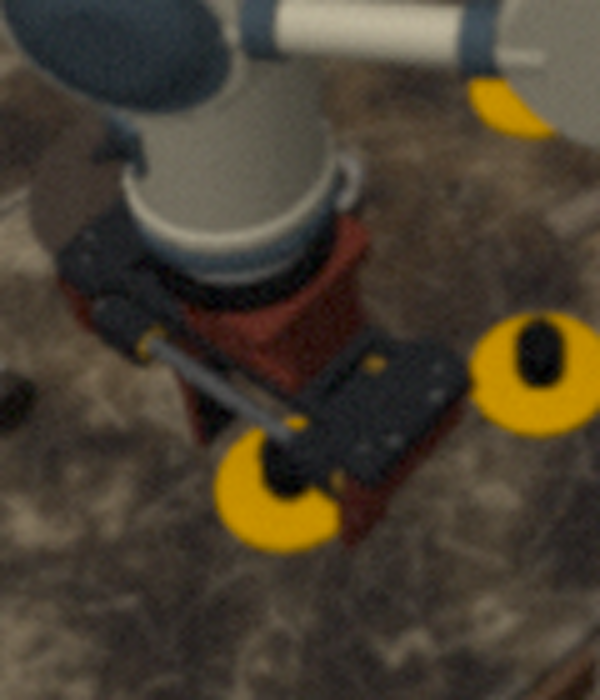

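Tips now at (205,435) and (355,545) straddling the knob low. TCP reported is evidently ~26 mm ahead of the real one. Closing.

arm_command(translation=[[0, 0, 0], [0, 0, 0], [0, 0, 0], [0, 0, 0], [0, 0, 0]], angular=[[0, 0, 0], [0, 0, 0], [0, 0, 0], [0, 0, 0], [0, 0, 0]], fingers=[0, 0, 0, 0, 0])

```text
clock: 8.1
position: [0.4291, 0.3258, 0.0092]
ee_rot: [2.018, 2.408, 0.001]
wrist_force: [-0.3, -0.1, -0.5]
width: 0.0421
```

arm_command(translation=[[0, 0, 0], [0, 0, 0], [0, 0, 0], [0, 0, 0], [0, 0, 0]], angular=[[0, 0, 0], [0, 0, 0], [0, 0, 0], [0, 0, 0], [0, 0, 0]], fingers=[0, 0, 0, 0, 0])

```text
clock: 8.6
position: [0.4289, 0.3257, 0.0089]
ee_rot: [-2.018, -2.408, 0.0]
wrist_force: [-0.5, 0.8, 0.2]
width: 0.0233
```

arm_command(translation=[[0, 0, -0.01], [0, 0, -0.04], [0, 0, -0.09], [0, 0, -0.14], [0, 0, -0.19]], angular=[[0, 0, 0], [0, 0, 0], [0, 0, 0], [0, 0, 0], [0, 0, 0]], fingers=[0, 0, 0, 0, 0])

```text
clock: 9.1
position: [0.4285, 0.3254, 0.2012]
ee_rot: [2.018, 2.408, 0.0]
wrist_force: [0.6, 0.5, -1.5]
width: 0.0236
```

arm_command(translation=[[-0.03, 0, -0.05], [-0.07, 0, -0.09], [-0.12, 0, -0.09], [-0.17, 0, -0.09], [-0.22, 0, -0.09]], angular=[[0, 0, 0], [0, 0, 0], [0, 0, 0], [0, 0, 0], [0, 0, 0]], fingers=[0, 0, 0, 0, 0])

```text
clock: 9.6
position: [0.4655, 0.1182, 0.2904]
ee_rot: [2.016, 2.408, 0.003]
wrist_force: [1.6, 0.0, -1.6]
width: 0.0233
```

```bash
python3 - <<'E'
from h import *
Rt=Rtool(.185,-.2)
rim=np.array([.5525,-.2645,.2114]); up=-Rt.as_matrix()[:,2]
rel(rim+up*.09,Rt)
p=bot.capture('scene'); save(p,'s9')
E
```

```text
t 9.6 pos [0.4655 0.1182 0.2904] F [ 1.6  0.  -1.6] w 0.0233
  trans [-0.3921, 0.0004, -0.0092] ang [-0.1977, 0.0009, -0.0081]
```

View pics/s9.png

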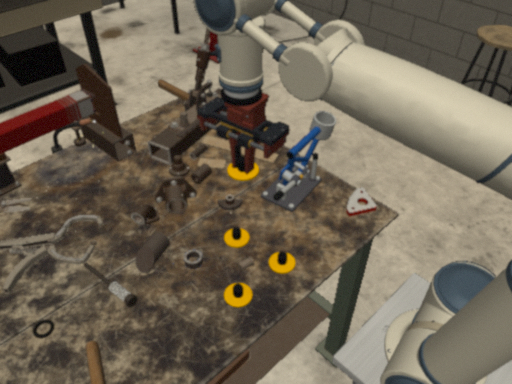

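arm_command(translation=[[-0.04, 0, -0.02], [-0.08, 0, -0.02], [-0.12, 0, -0.02], [-0.16, 0, -0.02], [-0.2, 0, -0.02]], angular=[[-0.04, 0, -0.002], [-0.08, 0, -0.003], [-0.12, 0, -0.005], [-0.16, 0, -0.007], [-0.198, 0, -0.008]], fingers=[0, 0, 0, 0, 0])

```text
clock: 10.15
position: [0.5004, -0.0784, 0.3096]
ee_rot: [1.92, 2.31, 0.231]
wrist_force: [-0.0, 0.6, -1.2]
width: 0.0237
```

```bash
python3 - <<'E'
from h import *
Rt=Rtool(.185,-.2)
rim=np.array([.5525,-.2645,.2114]); up=-Rt.as_matrix()[:,2]
rel(rim+up*.06,Rt)
E
```

```text
t 10.15 pos [ 0.5004 -0.0784  0.3096] F [-0.   0.6 -1.2] w 0.0237
  trans [-0.1925, -0.0028, 0.0399] ang [0.0003, 0.0015, -0.0005]
```

arm_command(translation=[[-0.045, -0.001, 0], [-0.09, -0.0015, 0], [-0.135, -0.002, 0], [-0.17, -0.003, 0.01], [-0.1925, -0.003, 0.025]], angular=[[0, 0.001, 0], [0, 0.0015, 0], [0, 0.0015, 0], [0, 0.0015, 0], [0, 0.0015, 0]], fingers=[0, 0, 0, 0, 0])

```text
clock: 10.65
position: [0.5377, -0.2688, 0.2844]
ee_rot: [1.924, 2.309, 0.229]
wrist_force: [-0.7, 1.2, -0.5]
width: 0.0236
```

arm_command(translation=[[0, 0, 0], [0, 0, 0], [0, 0, 0]], angular=[[0, 0, 0], [0, 0, 0], [0, 0, 0]], fingers=[0, 0, 0])

```text
clock: 10.95
position: [0.5379, -0.2651, 0.2852]
ee_rot: [1.92, 2.313, 0.231]
wrist_force: [0.2, -0.3, -1.7]
width: 0.0231
```

```bash
python3 - <<'E'
from h import *
Rt=Rtool(.185,-.2)
rim=np.array([.5525,-.2645,.2114]); up=-Rt.as_matrix()[:,2]
rel(rim+up*.06,Rt)
s=bot.read_state(); R=Ro.from_rotvec(s['ee_rot'])
T=lambda P: R.apply(np.atleast_2d(P))+s['position']
def tc(r,z): 
    c=circ(r,(0,0,0)); c[:,2]=z; return T(c)
for n,b in dict(scene=(260,60,100,110),top=(300,110,130,100)).items():
    p=bot.capture(n); save(p,n+'_full10')
    np.savez(n+'10.npz',frame=p['frame'],z=p['z_map'],c=cloud(p),K=p['intrinsics'],dist=p['dist'],R=p['R'],t=p['t'],pos=s['position'],rot=s['ee_rot'])
    overlay(p,[(tc(.033,.009-.013),(0,255,0)),(tc(.0245,.009),(255,0,0))],b,n+'_g10',6)
E
```

```text
t 10.95 pos [ 0.5379 -0.2651  0.2852] F [ 0.2 -0.3 -1.7] w 0.0231
  trans [-0.0021, -0.0004, 0.0152] ang [-0.0009, -0.0, 0.0002]
```

View pics/scene_g10.png

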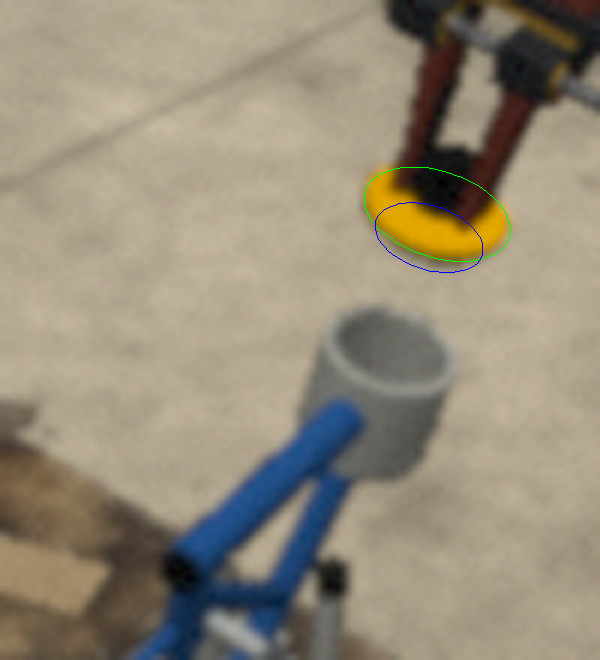

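View pics/top_g10.png

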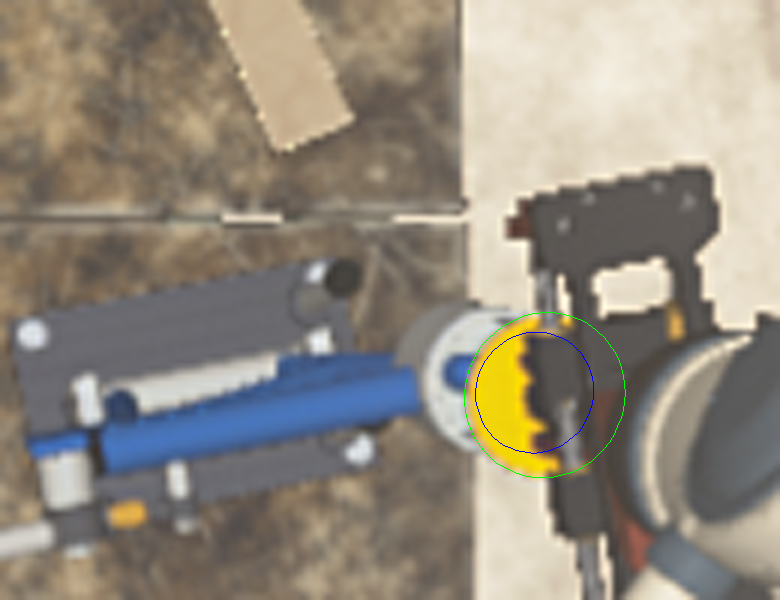

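```bash
cat > rim.py <<'E'
from h import *
D={n:np.load(n+'.npz') for n in ['scene','top']}
B=dict(scene=(255,100,90,120),top=(265,140,140,90))
s=4; DT={}
for n,(x,y,ww,hh) in B.items():
    f=cv2.cvtColor(D[n]['frame'],cv2.COLOR_RGB2BGR)[y:y+hh,x:x+ww]
    f=cv2.resize(f,None,fx=s,fy=s,interpolation=cv2.INTER_CUBIC)
    e=np.zeros(f.shape[:2],np.uint8)
    for ch in cv2.split(f): e|=cv2.Canny(cv2.GaussianBlur(ch,(0,0),s*.4),25,60)
    DT[n]=cv2.distanceTransform(255-e,cv2.DIST_L2,5)/s
R=Rtool(.185,-.2)
def pts(c,r): 
    q=circ(r,(0,0,0),80); return R.apply(q)+c
def res1(n,c):
    X=np.vstack([pts(c,.032),pts(c,.027)]); x,y,_,_=B[n]
    q=(proj(D[n],X)-[x,y]+.5)*s-.5
    return map_coordinates(DT[n],[q[:,1],q[:,0]],order=1,mode='nearest')
def fit(names,freez):
    best=None
    for dx in (-.005,0,.005):
        for dy in (-.005,0,.005):
            fun=lambda v: np.concatenate([res1(n,np.array([v[0],v[1],v[2] if freez else .2114])) for n in names])
            v0=[.552+dx,-.2645+dy]+([.2114] if freez else [])
            r=least_squares(fun,v0,loss='soft_l1',f_scale=.4,diff_step=1e-3,x_scale=.005)
            if best is None or r.cost<best.cost: best=r
    return best
for names,fz in ((['scene'],0),(['top'],0),(['scene','top'],0),(['scene','top'],1)):
    r=fit(names,fz); print(names,fz,r.x.round(4),round(r.cost,2))
    c=np.array([*r.x[:2],r.x[2] if fz else .2114])
    for n in names:
        overlay(D[n],[(pts(c,.032),(0,255,0)),(pts(c,.027),(0,0,255))],dict(scene=(305,105,40,40),top=(360,150,50,45))[n],f'rim_{n}_{len(names)}{fz}',10)
E
python3 rim.py
```

```text
['scene'] 0 [ 0.5522 -0.2623] 21.16
['top'] 0 [ 0.552  -0.2655] 14.83
['scene', 'top'] 0 [ 0.5524 -0.2649] 39.07
['scene', 'top'] 1 [ 0.5525 -0.2661  0.2087] 37.12
```

```bash
python3 -c "
import cv2,numpy as np
a=cv2.imread('pics/rim_scene_20.png');b=cv2.imread('pics/rim_top_20.png')[:400,:]
c=cv2.imread('pics/rim_scene_10.png')
cv2.imwrite('pics/rimc.png',cv2.resize(np.hstack([a,b]),None,fx=.85,fy=.85))"
```

```text
(no output)
```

View pics/rimc.png

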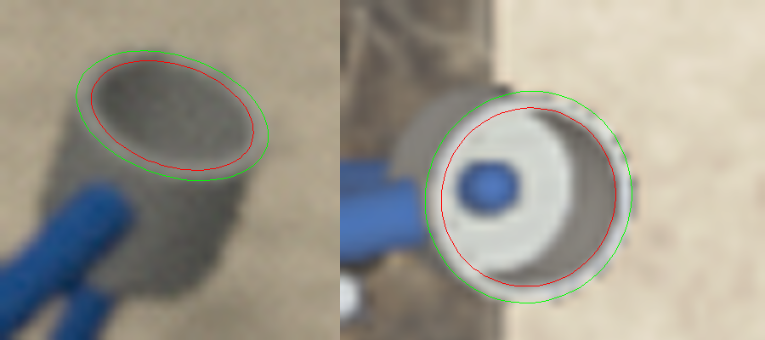

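```bash
cat > t.py <<'E'
import sys
from h import *
Rt=Rtool(.185,-.2)
rim=np.array([.5523,-.2645,.2114]); up=-Rt.as_matrix()[:,2]
rel(rim+up*float(sys.argv[1]),Rt)
E
python3 t.py .014
```

```text
t 11.05 pos [ 0.5379 -0.265   0.2855] F [ 0.5 -0.5 -0.9] w 0.0235
  trans [-0.0021, -0.0008, 0.0614] ang [-0.0004, 0.0006, 0.0008]
```

arm_command(translation=[[-0.002, -0.001, 0.02], [-0.002, -0.001, 0.04], [-0.002, -0.001, 0.055], [-0.002, -0.001, 0.0615], [-0.002, -0.001, 0.0615]], angular=[[0, 0, 0], [0, 0, 0], [0, 0, 0], [0, 0, 0], [0, 0, 0]], fingers=[0, 0, 0, 0, 0])

```text
clock: 11.55
position: [0.5489, -0.2653, 0.2226]
ee_rot: [1.922, 2.314, 0.23]
wrist_force: [0.4, 0.7, -1.9]
width: 0.0235
```

```bash
python3 t.py -.001; python3 - <<'E'
from h import *
s=bot.read_state(); R=Ro.from_rotvec(s['ee_rot'])
T=lambda P: R.apply(np.atleast_2d(P))+s['position']
def tc(r,z): 
    c=circ(r,(0,0,0)); c[:,2]=z; return T(c)
im=[]
for n,b in dict(scene=(290,80,65,65),top=(345,130,65,65)).items():
    p=bot.capture(n)
    overlay(p,[(tc(.033,-.004),(0,255,0)),(tc(.0245,.009),(255,0,0))] if n=='top' else [],b,n+'_g11',6)
    im.append(cv2.imread(f'pics/{n}_g11.png'))
cv2.imwrite('pics/g11.png',np.hstack(im))
E
```

```text
t 11.55 pos [ 0.5489 -0.2653  0.2226] F [ 0.4  0.7 -1.9] w 0.0235
  trans [0.0001, 0.0013, 0.0126] ang [-0.0031, -0.0017, -0.0004]
```

View pics/g11.png

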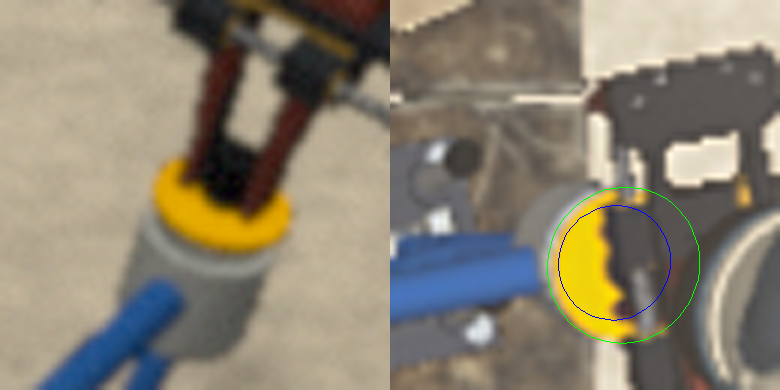

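arm_command(translation=[[0, 0.001, 0.004], [0, 0.001, 0.007], [0, 0.001, 0.009], [0, 0.001, 0.009]], angular=[[0, 0, 0], [0, 0, 0], [0, 0, 0], [0, 0, 0]], fingers=[0, 0, 0, 0])

```text
clock: 12.05
position: [0.5517, -0.2654, 0.2143]
ee_rot: [1.922, 2.313, 0.23]
wrist_force: [0.5, -0.3, -1.7]
width: 0.023
```

```bash
python3 t.py -.001
```

```text
t 12.05 pos [ 0.5517 -0.2654  0.2143] F [ 0.5 -0.3 -1.7] w 0.023
  trans [0.0007, 0.0002, 0.004] ang [-0.0025, -0.001, -0.001]
```

arm_command(translation=[[0, 0, 0.002], [0, 0, 0.004], [0, 0, 0.005], [0, 0, 0.005]], angular=[[0, 0, 0], [0, 0, 0], [0, 0, 0], [0, 0, 0]], fingers=[0, 0, 0, 0])

```text
clock: 12.45
position: [0.5527, -0.2653, 0.2104]
ee_rot: [1.921, 2.312, 0.23]
wrist_force: [-1.3, -0.1, 1.1]
width: 0.0234
```

```bash
python3 t.py -.001;python3 - <<'E'
from h import *
im=[]
for n,b in dict(scene=(290,80,65,65),top=(345,130,65,65)).items():
    p=bot.capture(n)
    overlay(p,[],b,n+'_g12',6)
    im.append(cv2.imread(f'pics/{n}_g12.png'))
cv2.imwrite('pics/g12.png',np.hstack(im))
E
```

```text
t 12.45 pos [ 0.5527 -0.2653  0.2104] F [-1.3 -0.1  1.1] w 0.0234
  trans [0.0009, -0.0001, -0.0] ang [-0.0015, -0.0, -0.0008]
```

View pics/g12.png

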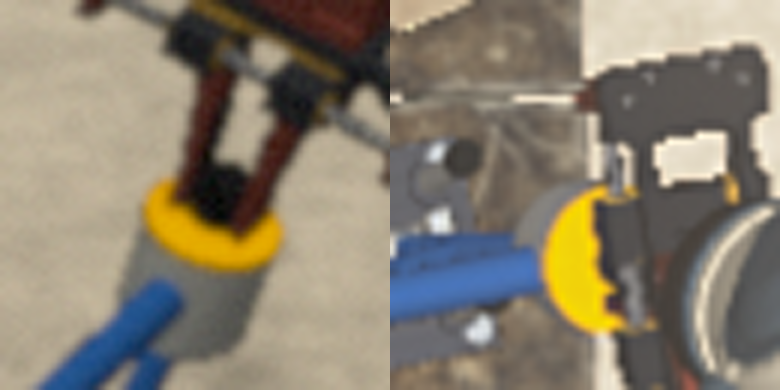

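arm_command(translation=[[0, 0, 0.001], [0, 0, 0.002], [0, 0, 0.002]], angular=[[0, 0, 0], [0, 0, 0], [0, 0, 0]], fingers=[0, 0, 0])

```text
clock: 12.85
position: [0.553, -0.2653, 0.2104]
ee_rot: [1.92, 2.311, 0.23]
wrist_force: [-5.8, 0.8, 9.3]
width: 0.0233
```

```bash
python3 t.py -.001
```

```text
t 12.85 pos [ 0.553  -0.2653  0.2104] F [-5.8  0.8  9.3] w 0.0233
  trans [0.0009, -0.0004, -0.0001] ang [-0.0003, 0.0013, -0.0005]
```

arm_command(translation=[[0, 0, -0.0015], [0, 0, -0.0015], [0, 0, -0.0015], [0, 0, -0.0015], [0, 0, -0.0015]], angular=[[0, 0, 0], [0, 0, 0], [0, 0, 0], [0, 0, 0], [0, 0, 0]], fingers=[0, 0.6, 0.6, 0.6, 0.6])

```text
clock: 13.35
position: [0.5528, -0.2652, 0.209]
ee_rot: [1.922, 2.313, 0.23]
wrist_force: [-1.0, 0.1, 1.3]
width: 0.051
```

arm_command(translation=[[0, 0, 0], [0, 0, 0], [0, 0, -0.01], [0, 0, -0.03], [0, 0, -0.06]], angular=[[0, 0, 0], [0, 0, 0], [0, 0, 0], [0, 0, 0], [0, 0, 0]], fingers=[0.6, 0.6, 0.6, 0.6, 0.6])

```text
clock: 13.85
position: [0.5407, -0.267, 0.2673]
ee_rot: [1.924, 2.315, 0.23]
wrist_force: [0.3, 0.0, -0.9]
width: 0.0525
```

```bash
python3 t.py .06;python3 - <<'E'
from h import *
im=[]
for n,b in dict(scene=(290,80,65,65),top=(345,130,65,65)).items():
    p=bot.capture(n)
    overlay(p,[],b,n+'_g13',6)
    im.append(cv2.imread(f'pics/{n}_g13.png'))
cv2.imwrite('pics/g13.png',np.hstack(im))
E
```

```text
t 13.85 pos [ 0.5407 -0.267   0.2673] F [ 0.3  0.  -0.9] w 0.0525
  trans [0.0003, 0.0005, -0.0029] ang [-0.0043, -0.003, -0.001]
```

View pics/g13.png

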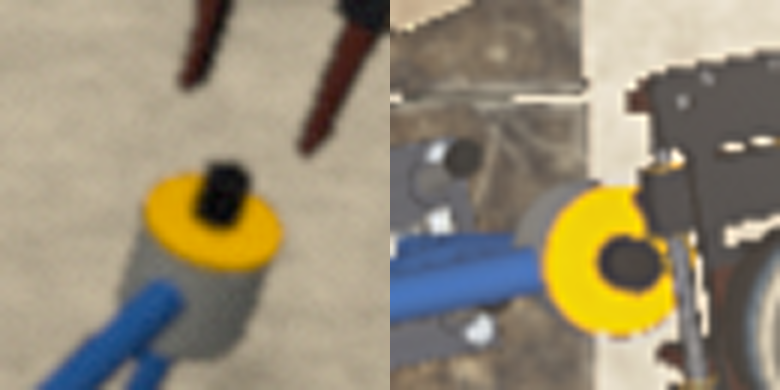

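```bash
python3 - <<'E'
from h import *
pose=(.570,-.1645,.185)
L=np.array([-.04,.085,.095]); d=np.array([0,np.cos(.17),np.sin(.17)])
print('leg r=.098,.08,0',f2w([L+.098*d,L+.075*d,L],pose).round(4))
for n in ('top','scene'):
    D=np.load(n+'.npz'); c=D['c']
    # points in frame coords
    S=Ro.from_euler('z',-pose[2]).apply((c-[pose[0],pose[1],0]).reshape(-1,3))
    F=Ro.from_euler('y',.2).apply(S-[0,0,.035])
    m=(np.abs(F[:,0]+.04)<.03)&(F[:,1]>.11)&(F[:,1]<.2)&(F[:,2]>.06)
    f=F[m]; print(n,m.sum())
    for a in np.arange(.11,.2,.015):
        k=(f[:,1]>=a)&(f[:,1]<a+.015); 
        if k.sum(): print(round(a,3),k.sum(),np.median(f[k],0).round(4),f[k].max(0).round(3))
E
python3 - <<'E'
import sys; sys.path.insert(0,'.')
from h import *
D=np.load('top.npz'); import os; os.chdir('.')
overlay(D,curves((.570,-.1645,.185)),(265,140,140,90),'top_ov3',5)
E
```

```text
leg r=.098,.08,0 [[ 0.4763  0.0027  0.1364]
 [ 0.4812 -0.0194  0.1326]
 [ 0.4973 -0.0916  0.1202]]
top 159
0.11 28 [-0.0416  0.118   0.1076] [-0.036  0.125  0.112]
0.125 27 [-0.0401  0.1327  0.1099] [-0.035  0.139  0.115]
0.14 27 [-0.0419  0.1472  0.112 ] [-0.035  0.155  0.12 ]
0.155 33 [-0.0407  0.1631  0.1165] [-0.033  0.17   0.124]
0.17 38 [-0.0407  0.1779  0.1188] [-0.033  0.185  0.125]
0.185 6 [-0.0423  0.1868  0.1155] [-0.036  0.188  0.12 ]
scene 131
0.11 19 [-0.0407  0.1171  0.1079] [-0.034  0.125  0.11 ]
0.125 21 [-0.0396  0.1325  0.1106] [-0.033  0.14   0.113]
0.14 18 [-0.0427  0.1468  0.1127] [-0.036  0.153  0.116]
0.155 25 [-0.0425  0.164   0.1191] [-0.035  0.17   0.123]
0.17 34 [-0.0435  0.1795  0.1205] [-0.034  0.185  0.124]
0.185 14 [-0.0419  0.187   0.1176] [-0.036  0.19   0.121]
```

View pics/top_ov3.png

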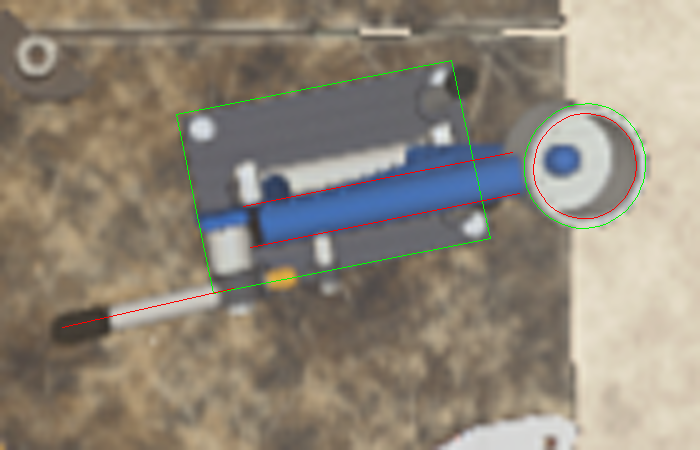

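```bash
cat > fr.py <<'E'
import sys
from h import *
pose=(.570,-.1645,.185); lean=float(sys.argv[4]) if len(sys.argv)>4 else -.2
# args: frame x,y, tip z (frame)
x,y,z=map(float,sys.argv[1:4])
s=bot.read_state()
S=Ro.from_euler('z',-pose[2]).apply(s['position']-[pose[0],pose[1],0]); 
F=Ro.from_euler('y',.2).apply(S-[0,0,.035]); print('cur frame(-.2) tip',(F+[0,0,.0125]).round(4))
rel(f2w([x,y,z-.0125],pose,lean)[0],Rtool(pose[2],lean))
E
python3 fr.py -.041 .165 .2; python3 fr.py -.041 .165 .13
```

```text
cur frame(-.2) tip [ 0.0018 -0.0967  0.2563]
t 13.95 pos [ 0.5419 -0.2681  0.2743] F [-0.1 -0.3  1.1] w 0.0527
  trans [0.262, -0.043, 0.0548] ang [0.0042, 0.0052, 0.0001]
cur frame(-.2) tip [ 0.0018 -0.0967  0.2563]
t 13.95 pos [ 0.5419 -0.2681  0.2743] F [-0.1 -0.3  1.1] w 0.0527
  trans [0.2623, -0.0433, 0.1248] ang [0.0042, 0.0052, 0.0001]
```

arm_command(translation=[[0.045, -0.01, 0], [0.09, -0.02, 0], [0.14, -0.03, 0], [0.19, -0.04, 0], [0.238, -0.044, 0]], angular=[[0, 0, 0], [0, 0, 0], [0, 0, 0], [0, 0, 0], [0, 0, 0]], fingers=[0, 0, 0, 0, 0])

```text
clock: 14.45
position: [0.4541, -0.0401, 0.2593]
ee_rot: [1.923, 2.311, 0.231]
wrist_force: [1.0, 0.7, 1.0]
width: 0.0159
```

arm_command(translation=[[0.025, 0, 0], [0.025, 0, 0.03], [0.025, 0, 0.07], [0.025, 0, 0.1], [0.025, 0, 0.11]], angular=[[0, 0, 0], [0, 0, 0], [0, 0, 0], [0, 0, 0], [0, 0, 0]], fingers=[0, 0, 0, 0, 0])

```text
clock: 14.95
position: [0.4705, -0.0123, 0.1476]
ee_rot: [1.925, 2.317, 0.226]
wrist_force: [-0.2, -0.9, -1.3]
width: 0.0006
```

```bash
python3 fr.py -.041 .165 .118;python3 - <<'E'
from h import *
im=[]
for n,b in dict(scene=(250,110,80,110),top=(250,140,80,110)).items():
    p=bot.capture(n)
    overlay(p,[],b,n+'_g14',5)
    im.append(cv2.imread(f'pics/{n}_g14.png'))
cv2.imwrite('pics/g14.png',np.hstack(im))
E
```

```text
cur frame(-.2) tip [-0.0461  0.1679  0.1367]
t 14.95 pos [ 0.4705 -0.0123  0.1476] F [-0.2 -0.9 -1.3] w 0.0006
  trans [-0.0029, 0.0052, 0.0187] ang [-0.0075, -0.0025, -0.0006]
```

View pics/g14.png

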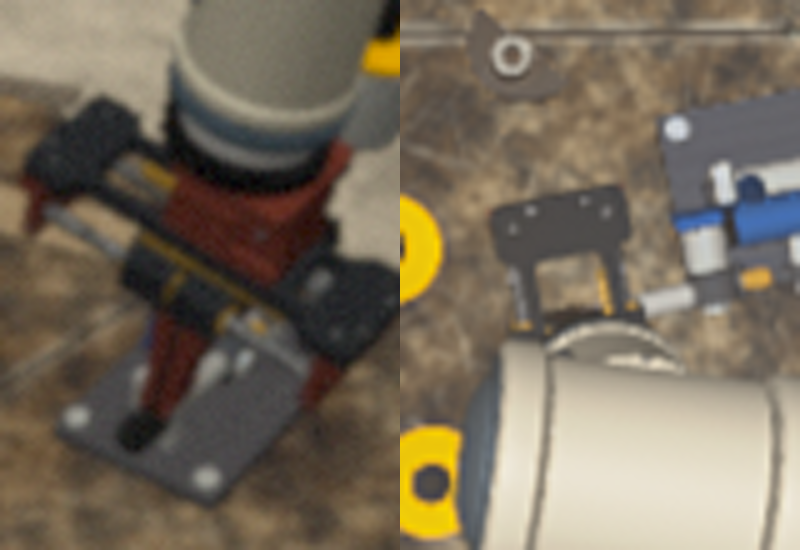

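arm_command(translation=[[-0.003, 0.005, 0.008], [-0.003, 0.005, 0.015], [-0.003, 0.005, 0.022], [-0.003, 0.005, 0.03], [-0.003, 0.005, 0.036]], angular=[[0, 0, 0], [0, 0, 0], [0, 0, 0], [0, 0, 0], [0, 0, 0]], fingers=[0, 0, 0, 0, 0])

```text
clock: 15.55
position: [0.485, -0.0127, 0.1186]
ee_rot: [1.92, 2.312, 0.235]
wrist_force: [-1.1, 3.5, 5.6]
width: 0.0006
```

```bash
python3 fr.py -.041 .16 .06;python3 - <<'E'
from h import *
im=[]
for n,b in dict(scene=(250,110,80,110),top=(250,140,80,110)).items():
    p=bot.capture(n)
    overlay(p,[],b,n+'_g15',5)
    im.append(cv2.imread(f'pics/{n}_g15.png'))
cv2.imwrite('pics/g15.png',np.hstack(im))
E
```

```text
cur frame(-.2) tip [-0.0379  0.1648  0.1055]
t 15.55 pos [ 0.485  -0.0127  0.1186] F [-1.1  3.5  5.6] w 0.0006
  trans [-0.0049, -0.0031, 0.0455] ang [0.0007, -0.0018, -0.0005]
```

View pics/g15.png

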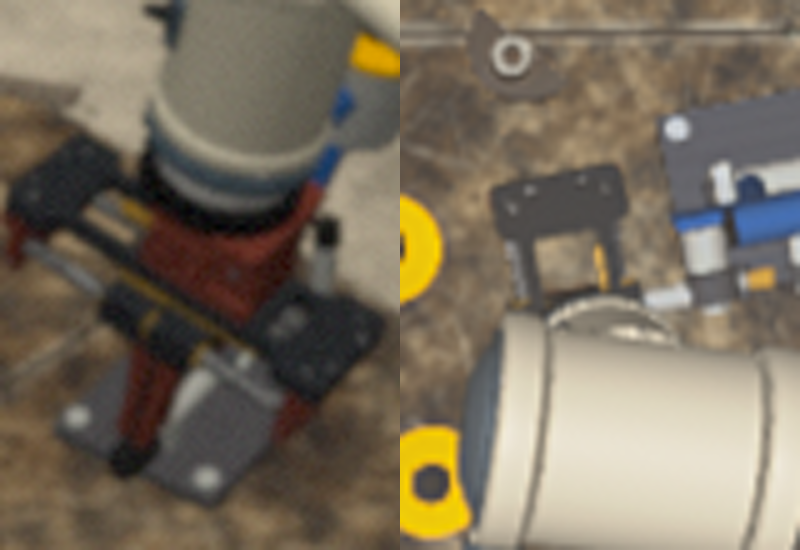

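arm_command(translation=[[0, -0.003, 0.01], [-0.001, -0.003, 0.02], [-0.003, -0.003, 0.03], [-0.004, -0.003, 0.04], [-0.005, -0.003, 0.05]], angular=[[0, 0, 0], [0, 0, 0], [0, 0, 0], [0, 0, 0], [0, 0, 0]], fingers=[0, 0, 0, 0, 0])

```text
clock: 16.15
position: [0.4924, -0.0179, 0.068]
ee_rot: [1.921, 2.311, 0.23]
wrist_force: [-0.2, 0.2, 0.8]
width: 0.0003
```

```bash
python3 fr.py -.041 .155 .035;python3 - <<'E'
from h import *
im=[]
for n,b in dict(scene=(250,110,80,110),top=(250,140,80,110)).items():
    p=bot.capture(n)
    overlay(p,[],b,n+'_g16',5)
    im.append(cv2.imread(f'pics/{n}_g16.png'))
cv2.imwrite('pics/g16.png',np.hstack(im))
E
```

```text
cur frame(-.2) tip [-0.0418  0.1584  0.0547]
t 16.15 pos [ 0.4924 -0.0179  0.068 ] F [-0.2  0.2  0.8] w 0.0003
  trans [-0.0034, 0.0008, 0.0197] ang [-0.0011, 0.001, -0.0011]
```

View pics/g16.png

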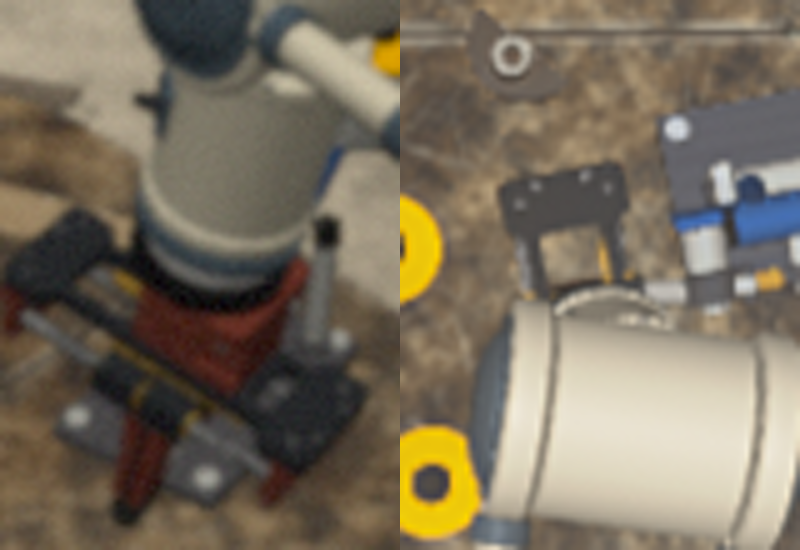

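Force is near zero, at about the snap angle. Pushing further, then back off and check.

arm_command(translation=[[-0.002, 0, 0.008], [-0.004, 0, 0.016], [-0.006, 0, 0.022], [-0.008, 0, 0.026], [-0.008, 0, 0.026]], angular=[[0, 0, 0], [0, 0, 0], [0, 0, 0], [0, 0, 0], [0, 0, 0]], fingers=[0, 0, 0, 0, 0])

```text
clock: 16.75
position: [0.4981, -0.0243, 0.0414]
ee_rot: [1.923, 2.313, 0.229]
wrist_force: [0.1, -0.3, -0.6]
width: 0.0007
```

```bash
python3 - <<'E'
from h import *
im=[]
for n,b in dict(scene=(250,110,80,110),top=(250,140,80,110)).items():
    p=bot.capture(n)
    overlay(p,[],b,n+'_g17',5)
    im.append(cv2.imread(f'pics/{n}_g17.png'))
cv2.imwrite('pics/g17.png',np.hstack(im))
E
```

```text
(no output)
```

View pics/g17.png

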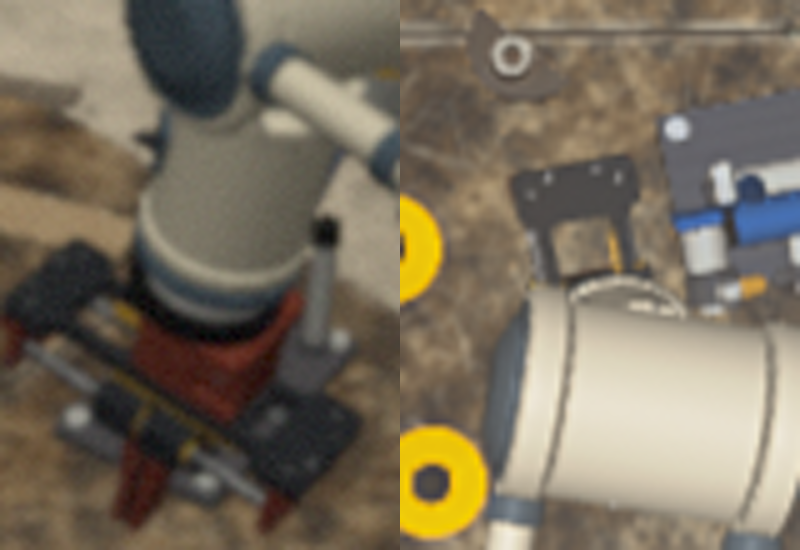

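arm_command(translation=[[0.005, 0, -0.04], [0.005, 0, -0.08], [0.005, 0, -0.12], [0.005, 0, -0.16], [0.005, 0, -0.2]], angular=[[0, 0, 0], [0, 0, 0], [0, 0, 0], [0, 0, 0], [0, 0, 0]], fingers=[0, 0, 0, 0, 0])

```text
clock: 17.35
position: [0.4584, -0.0265, 0.2408]
ee_rot: [1.921, 2.312, 0.231]
wrist_force: [-0.3, -1.3, 0.6]
width: 0.0006
```

```bash
python3 fr.py 0 .02 .22;python3 - <<'E'
from h import *
im=[]
for n,b in dict(scene=(250,80,100,140),top=(265,120,140,110)).items():
    p=bot.capture(n)
    overlay(p,[],b,n+'_g18',4)
    print([(round(float(d['p']),2),w(p,d['point']).round(3).tolist()) for d in bot.search_frame('kickstand',p)])
    im.append(cv2.imread(f'pics/{n}_g18.png'))
cv2.imwrite('pics/g18.png',im[0]);cv2.imwrite('pics/g18t.png',im[1])
E
```

```text
cur frame(-.2) tip [-0.0418  0.1562  0.231 ]
t 17.35 pos [ 0.4584 -0.0265  0.2408] F [-0.3 -1.3  0.6] w 0.0006
  trans [-0.1362, 0.0419, 0.011] ang [-0.0006, -0.0, -0.0006]
[(0.69, [0.498, -0.086, 0.113])]
[(0.45, [0.496, -0.091, 0.135]), (0.44, [0.538, -0.158, 0.148])]
```

View pics/g18.png

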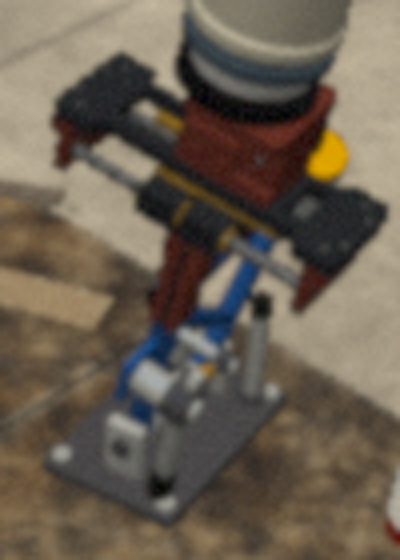

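View pics/g18t.png

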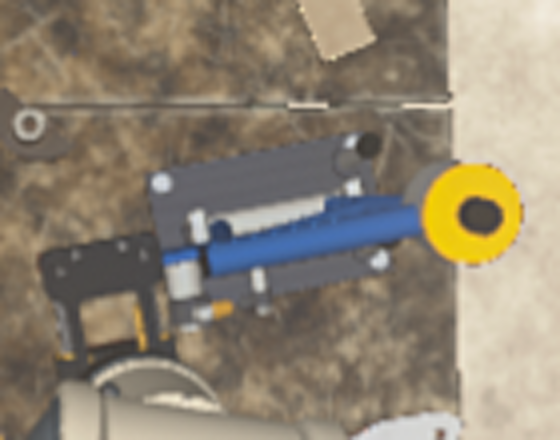

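arm_command(translation=[[-0.03, 0.01, 0], [-0.06, 0.02, 0], [-0.09, 0.03, 0], [-0.12, 0.04, 0], [-0.136, 0.042, 0]], angular=[[0, 0, 0], [0, 0, 0], [0, 0, 0], [0, 0, 0], [0, 0, 0]], fingers=[0.8, 0.8, 0.8, 0.8, 0.8])

```text
clock: 18.05
position: [0.5245, -0.1542, 0.2438]
ee_rot: [1.926, 2.314, 0.228]
wrist_force: [-0.4, -0.4, -0.7]
width: 0.0368
```

arm_command(translation=[[0, 0, 0], [0, 0, 0], [0, 0, 0]], angular=[[0, 0, 0], [0, 0, 0], [0, 0, 0]], fingers=[0.8, 0.8, 0.8])

```text
clock: 18.35
position: [0.5239, -0.1516, 0.2466]
ee_rot: [1.921, 2.314, 0.231]
wrist_force: [0.2, -0.2, 0.0]
width: 0.0611
```

```bash
python3 fr.py 0 .02 .137;python3 - <<'E'
from h import *
im=[]
pose=(.570,-.1645,.185)
L=np.array([-.04,.085,.095]); e=.17-1.85; d=np.array([0,np.cos(e),np.sin(e)])
for n,b in dict(scene=(250,80,100,140),top=(265,120,140,110)).items():
    p=bot.capture(n)
    overlay(p,[(f2w([L,L+.098*d],pose),(0,0,255))],b,n+'_g19',4)
    im.append(cv2.imread(f'pics/{n}_g19.png'))
cv2.imwrite('pics/g19.png',im[0]);cv2.imwrite('pics/g19t.png',im[1])
E
```

```text
cur frame(-.2) tip [-1.000e-04  2.110e-02  2.284e-01]
t 18.35 pos [ 0.5239 -0.1516  0.2466] F [ 0.2 -0.2  0. ] w 0.0611
  trans [-0.0012, 0.0002, 0.0914] ang [-0.0021, -0.0012, -0.0]
```

View pics/g19.png

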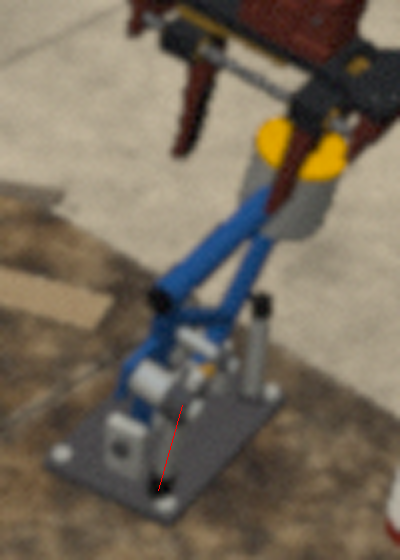

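View pics/g19t.png

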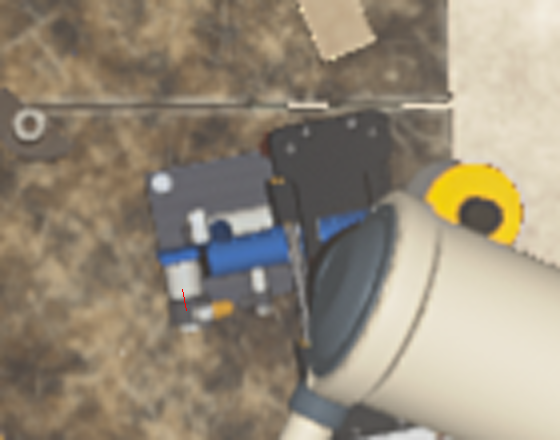

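arm_command(translation=[[-0.001, 0, 0.02], [-0.001, 0, 0.04], [-0.001, 0, 0.06], [-0.001, 0, 0.08], [-0.001, 0, 0.09]], angular=[[0, 0, 0], [0, 0, 0], [0, 0, 0], [0, 0, 0], [0, 0, 0]], fingers=[0.8, 0.8, 0.8, 0.8, 0.8])

```text
clock: 18.95
position: [0.5413, -0.1493, 0.1566]
ee_rot: [1.922, 2.315, 0.23]
wrist_force: [-0.2, 0.0, -0.4]
width: 0.0701
```

```bash
python3 fr.py 0 .02 .137;python3 - <<'E'
from h import *
p=bot.capture('scene')
overlay(p,[],(250,80,100,140),'g20',4)
E
```

```text
cur frame(-.2) tip [-0.0008  0.0202  0.1367]
t 18.95 pos [ 0.5413 -0.1493  0.1566] F [-0.2  0.  -0.4] w 0.0701
  trans [-0.0002, 0.0008, -0.0003] ang [-0.0037, -0.0019, -0.0]
```

View pics/g20.png

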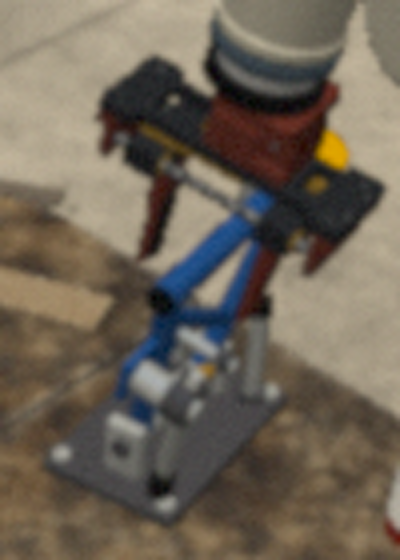

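Fingers straddle the bar (tips at about (148,250) and (255,310) in the crop). Closing.

arm_command(translation=[[0, 0, 0], [0, 0, 0], [0, 0, 0], [0, 0, 0], [0, 0, 0]], angular=[[0, 0, 0], [0, 0, 0], [0, 0, 0], [0, 0, 0], [0, 0, 0]], fingers=[0, 0, 0, 0, 0])

```text
clock: 19.5
position: [0.542, -0.1505, 0.1591]
ee_rot: [1.921, 2.312, 0.231]
wrist_force: [0.1, 0.0, -0.2]
width: 0.0336
```

arm_command(translation=[[0, 0, 0], [0, 0, 0], [0, 0, 0], [0, 0, 0]], angular=[[0, 0, 0], [0, 0, 0], [0, 0, 0], [0, 0, 0]], fingers=[0, 0, 0, 0])

```text
clock: 19.9
position: [0.5413, -0.1506, 0.1585]
ee_rot: [1.922, 2.313, 0.229]
wrist_force: [-5.4, -0.0, 2.0]
width: 0.0214
```

```bash
for l in -.15 -.1 -.05 0; do python3 fr.py 0 .02 .137 $l; done
```

```text
cur frame(-.2) tip [-0.0006  0.019   0.1386]
t 19.9 pos [ 0.5413 -0.1506  0.1585] F [-5.4 -0.   2. ] w 0.0214
  trans [0.001, 0.0068, 0.0017] ang [0.0469, -0.0005, -0.0011]
cur frame(-.2) tip [-0.0006  0.019   0.1386]
t 19.9 pos [ 0.5413 -0.1506  0.1585] F [-5.4 -0.   2. ] w 0.0214
  trans [0.0011, 0.013, 0.0022] ang [0.0969, -0.0005, -0.0011]
cur frame(-.2) tip [-0.0006  0.019   0.1386]
t 19.9 pos [ 0.5413 -0.1506  0.1585] F [-5.4 -0.   2. ] w 0.0214
  trans [0.0011, 0.0192, 0.003] ang [0.1469, -0.0005, -0.001]
cur frame(-.2) tip [-0.0006  0.019   0.1386]
t 19.9 pos [ 0.5413 -0.1506  0.1585] F [-5.4 -0.   2. ] w 0.0214
  trans [0.0011, 0.0253, 0.004] ang [0.1969, -0.0006, -0.001]
```

arm_command(translation=[[0, 0.0025, 0], [0, 0.005, 0.0001], [0, 0.0075, 0.0002], [0, 0.01, 0.0004], [0, 0.0125, 0.0006]], angular=[[0.02, 0, 0], [0.04, 0, 0], [0.06, 0, 0], [0.08, 0, 0], [0.1, 0, 0]], fingers=[0, 0, 0, 0, 0])

```text
clock: 20.4
position: [0.5542, -0.1481, 0.1605]
ee_rot: [1.967, 2.368, 0.114]
wrist_force: [-5.0, -1.7, 2.6]
width: 0.0215
```

```bash
for l in -.05 0; do python3 fr.py 0 .019 .1385 $l; done
```

```text
cur frame(-.2) tip [0.0126 0.019  0.138 ]
t 20.4 pos [ 0.5542 -0.1481  0.1605] F [-5.  -1.7  2.6] w 0.0215
  trans [-0.0, 0.0063, 0.0002] ang [0.0461, -0.0005, -0.0008]
cur frame(-.2) tip [0.0126 0.019  0.138 ]
t 20.4 pos [ 0.5542 -0.1481  0.1605] F [-5.  -1.7  2.6] w 0.0215
  trans [-0.0, 0.0126, 0.0007] ang [0.0961, -0.0005, -0.0008]
```

arm_command(translation=[[0, 0.0025, 0], [0, 0.005, 0.0001], [0, 0.0075, 0.0002], [0, 0.01, 0.0004], [0, 0.0125, 0.0006]], angular=[[0.02, 0, 0], [0.04, 0, 0], [0.06, 0, 0], [0.08, 0, 0], [0.097, 0, 0]], fingers=[0, 0, 0, 0, 0])

```text
clock: 20.9
position: [0.5665, -0.1457, 0.161]
ee_rot: [-2.007, -2.416, 0.0]
wrist_force: [-4.6, -0.5, 3.3]
width: 0.0213
```

arm_command(translation=[[0, 0, 0], [0, 0, 0]], angular=[[0, 0, 0], [0, 0, 0]], fingers=[0, 0])

```text
clock: 21.1
position: [0.5665, -0.1458, 0.161]
ee_rot: [-2.007, -2.417, -0.002]
wrist_force: [-4.4, -0.8, 4.3]
width: 0.0214
```

```bash
python3 fr.py 0 .019 .1385 0; python3 - <<'E'
from h import *
pose=(.570,-.1645,.185)
im=[]
for n,b in dict(scene=(250,80,100,140),top=(265,120,140,110)).items():
    p=bot.capture(n); c=cloud(p)
    for lean in (-.05,0,.05): pass
    cu=[(f2w(circ(.033,(0,-.095,.196)),pose,0),(0,255,0))]
    for s_ in (-.011,.011): cu.append((f2w([[s_,-.065,.155],[s_,.079,.155]],pose,0),(0,0,255)))
    overlay(p,cu,b,n+'_g21',5)
    S=Ro.from_euler('z',-pose[2]).apply((c-[pose[0],pose[1],0]).reshape(-1,3))-[0,0,.035]
    hsv=cv2.cvtColor(p['frame'],cv2.COLOR_RGB2HSV).reshape(-1,3)
    m=(hsv[:,0]>15)&(hsv[:,0]<35)&(hsv[:,1]>150)&(hsv[:,2]>100)&(S[:,2]>.14)&(np.abs(S[:,0])<.1)
    y=S[m]; print(n,'flange',m.sum(),np.median(y,0).round(4),(y.min(0)).round(3),y.max(0).round(3))
    mm=m&(np.abs(S[:,2]-np.median(y[:,2]))<.012); q=S[mm]; A=np.c_[q[:,:2],np.ones(len(q))]; k=np.linalg.lstsq(A,q[:,2],rcond=None)[0]; print('  plane slope x,y',k[:2].round(3))
    m=(hsv[:,0]>100)&(hsv[:,0]<125)&(hsv[:,1]>100)&(S[:,2]>.13)&(np.abs(S[:,0])<.06); y=S[m]; print('  bar',m.sum(),np.median(y,0).round(4),y.max(0).round(3))
E
```

```text
cur frame(-.2) tip [0.0251 0.0191 0.136 ]
t 21.1 pos [ 0.5665 -0.1458  0.161 ] F [-4.4 -0.8  4.3] w 0.0214
  trans [-0.0001, -0.0, 0.0] ang [0.0007, -0.0007, -0.0005]
scene flange 18 [-0.0048 -0.1182  0.1861] [-0.065 -0.127  0.184] [ 0.002 -0.006  0.26 ]
  plane slope x,y [-0.143 -0.021]
  bar 182 [-0.005   0.0479  0.164 ] [0.014 0.079 0.185]
  return _methods._mean(a, axis=axis, dtype=dtype,
  ret = um.true_divide(
Traceback (most recent call last):
ValueError: zero-size array to reduction operation minimum which has no identity
```

View pics/scene_g21.png

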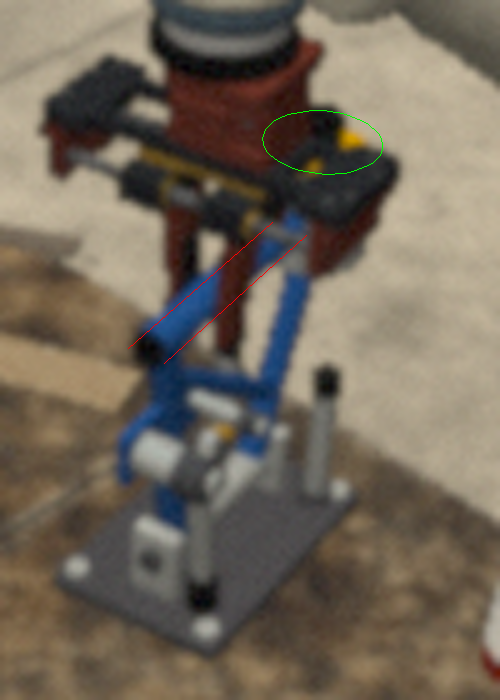

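View pics/top_g21.png

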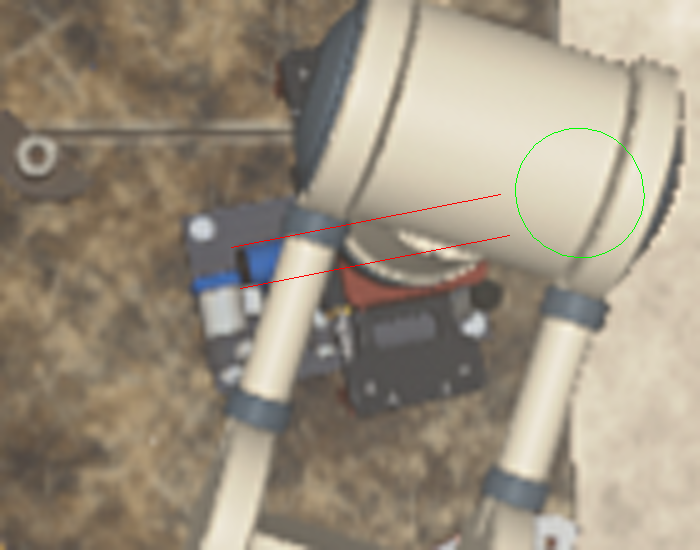

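```bash
python3 - <<'E'
from h import *
pose=(.570,-.1645,.185)
def ax(fr,c):
    S=Ro.from_euler('z',-pose[2]).apply((c-[pose[0],pose[1],0]).reshape(-1,3))-[0,0,.035]
    hsv=cv2.cvtColor(fr,cv2.COLOR_RGB2HSV).reshape(-1,3)
    m=(hsv[:,0]>100)&(hsv[:,0]<125)&(hsv[:,1]>100)&(S[:,2]>.14)&(np.abs(S[:,0])<.06)&(S[:,1]>.035)&(S[:,1]<.076)
    q=S[m]
    r=least_squares(lambda v: np.hypot(q[:,0]-v[0],q[:,2]-v[1])-.011,[np.median(q[:,0]),np.median(q[:,2])-.008],loss='soft_l1',f_scale=.002)
    return m.sum(),r.x.round(4),'lean',np.arctan2(r.x[0],r.x[1]).round(4),'rad',np.hypot(*r.x).round(4)
D=np.load('scene.npz'); print(ax(D['frame'],D['c']))
p=bot.capture('scene'); print(ax(p['frame'],cloud(p)))
D=np.load('top.npz'); print(ax(D['frame'],D['c']))
im=bot.read_state(); print(im['clock'],im['wrist_force'],im['width'])
overlay(p,[],(290,80,60,60),'g22',10)
E
```

```text
(np.int64(78), array([-0.0296,  0.1545]), 'lean', np.float64(-0.189), 'rad', np.float64(0.1573))
(np.int64(91), array([0.0011, 0.1566]), 'lean', np.float64(0.0073), 'rad', np.float64(0.1566))
(np.int64(111), array([-0.0335,  0.1519]), 'lean', np.float64(-0.217), 'rad', np.float64(0.1556))
21.25 [-3.57864022 -1.37823016  4.11257736] 0.02141417779829527
```

View pics/g22.png

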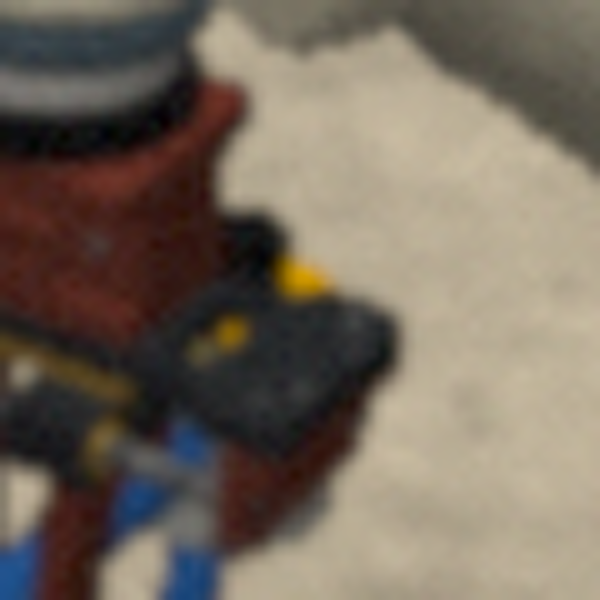

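```bash
python3 -c "
from plant import bot
print(bot.read_state()['clock']); print(bot.close_job())"
```

```text
21.25
the job is handed in; nothing more can be done
None
```

I handed the job in at 21.25 s. The cap is on the hub, the kickstand is down, and the frame is held upright by its top bar.

- **Cap:** I took the yellow cap farthest to the robot's left. It came down on the rim about where the geometry said it should and held against an 11 N press. After I let go, both pictures showed it flush. Once the frame was upright the gripper hid most of the cap. The parts still in view, the knob and one edge of the flange, were where a seated cap would be.
- **Kickstand:** The push peaked at about 7 N, then the force dropped to zero as it snapped over. In the scene picture the foot lines up with the fully-down position.
- **Frame:** The grip measured 21.4 mm on the 22 mm bar. The commanded turn brings the frame to 0 lean. A bar fit in the scene camera read +0.007 rad, or about −0.004 after allowing for that camera's offset at the start. The wrist force while holding was about 5–6 N.

**What disagreed:**
- **First grasp missed:** The fingers closed fully shut just above the cap's knob, because the reported tool point sits about 26 mm ahead of the real fingers. I corrected for this in every later move.
- **Hub rim position:** The two cameras differed by about 3 mm on the rim, so I used a compromise. The cap's spigot went in without contact.
- **Top camera check:** The arm blocked the top camera at the end, so the final lean rests on the scene camera and the arm's own reading.

I did not go near the mitred bar, magnet square or pin. I ran no final check on them, and the pin was never found in the pictures.

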